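Change the bracket in the clamping fixture

ROBOT

A 6-joint arm with a two-finger parallel gripper is mounted at the origin on the work surface. World frame = base frame: x ahead of the robot, y to its left, z up, the work surface at z = 0. Lengths are in mm, angles in rad, forces in N, time in s.
With the tool pointing down it reaches from about 300 to 875 mm from the base axis. Payload 6.4 kg.
Tool frame: the origin (TCP) lies on the mounting face of the last link; the fingertips stand 173 mm ahead of it and the grasp point (between the pads) lies 155 mm ahead of it; z points along the fingers, y is the direction in which the jaws open and shut (so a half turn about z gives the same grasp; the last joint's range is limited). The gripper opens to 85 mm and grips with 20 to 120 N. Pads are 22 mm wide; open, the fingers measure 114 mm over their backs; the gripper's body (76 mm by 85 mm) begins 54 mm behind the grasp point. The pads swing forward as they close: fully open they stand 13 mm farther back than shut.
Start: joints at [1.055, 0.181, 1.607, -0, 1.354, -0.206], TCP at [175.288, 547.646, 404.688] pointing down, gripper open.
Joint ranges: [-2.99, 2.99], [-0.89, 2.07], [0.3, 2.58], [-1.14, 4.28], [0, 2.63], [-3.12, 3.12]. Speed limits (rad/s): [2.57, 2.57, 3.01, 3.14, 3.14, 3.14].

INTERFACE

Orientations are given as a unit quaternion [x, y, z, w].
In Python, from workcell import robot gives the robot as it stands.
- The arm moves only by the tool step_arm, never from a script. Its argument "moves" is a list that holds one entry, the list of rows, each a list of 7 numbers: the shift along the tool's x, y, z in m, then the turn, a rotation vector about the tool's x, y, z in rad, then the closure in counts, from 0 (fully open) to 255 (shut). In form: [[[x, y, z, rx, ry, rz, fingers], ...]]. A call has exactly 10 rows; each row is the pose to reach, as a shift and turn from the pose measured when the call began, along the tool's axes at that moment; what a row does not reach only later rows make up. A row lasts 1/12 s, in which the tool goes at most 41.7 mm and 7.16 degrees, less where a joint would pass 70% of its speed; a pose out of reach is approached as far as the arm can. A call with a gripper value outside its range is refused whole. The fingers move at their own pace and stop on an object; "grip_force" is the grip in N (left out, the last holds). Time passes only in rows, so rows that repeat a pose let the fingers close, or fill a call up. It gives the time, the measured TCP pose, the force and the opening at its end, in the units of the state.
- robot.get_state(): the state, without advancing time (a new reading comes with each control period).
- robot.read_camera(name): name is "scene" or "top" or "wrist"; returns the picture (400x640x3 uint8, blue, green, red); there is no depth.
- robot.camera_model(name): a dict with "mtx" (3x3 intrinsics, pixels), "R" (3x3) and "t" (3): a world point X has camera coordinates R X + t; the wrist camera has in their place "T_tool_cam" (4x4, takes a point from camera to tool coordinates, whose origin is the TCP and whose axes are the flange's). Camera axes: x right, y down, z forward; pixel columns grow to the right and rows downward; lengths in mm; the calibration is good to about 2 mm. A picture is of the moment at which its call begins: read the wrist's pose just before it. camera_model takes no time and is no camera call.
- robot.hand_in(): hands the job in, once; it reports no verdict.
The state is a dict: "time": time; "joint_pos": joint angles; "joint_velocities": joint speeds; "joint_efforts": joint torques, N m; "eef_pos": TCP position; "orientation": TCP orientation; "contact_force": force on the tool from outside, world axes, zero at the start; "ft_torque": the same for the moment, N m; "gripper_width": opening from 0.0 (shut) to 1.0 (fully open).
Only numpy, scipy, OpenCV 4.12 (cv2) and the standard library are available. Lean on these libraries where they do the work, as an engineer would, in place of code of your own. Each camera call takes 0.05 s, during which the arm holds its last target.

TASK

Unclamp the black fixture by laying each loose clamp bar in the middle of the pad of its own colour, then move the bright finished bracket out to the shallow white tray and load the olive-green blank in its place, centred in the fixture between the rails. Then put both clamp bars back across the rails, each where it was at the start, so that they bridge the blank. Set everything down flat and gently without dropping it, and leave the wrench and the orange jar alone.

Things in the scene. Friction and masses are not known exactly. Their poses are not given: they have to be found in the camera images.
- red_bar_knob (a point): red star knob on a loose steel clamp bar with red end patches, about 0.35 kg. Bar 28 (x) x 120 (y) x 12 mm thick; a 16 mm stem from its middle carries a four-lobed knob 30 mm square (sides along x and y), 22 mm tall. Point: knob's centre, 39 mm above the bar's underside; z up. At the start across the fixture rails, on either side.
- yellow_bar_knob (a point): yellow star knob on a loose steel clamp bar with yellow end patches, about 0.35 kg. Bar 28 (x) x 120 (y) x 12 mm thick; a 16 mm stem from its middle carries a four-lobed knob 30 mm square (sides along x and y), 22 mm tall. Point: knob's centre, 39 mm above the bar's underside; z up. At the start across the fixture rails, on either side.
- finished_boss (a point): bright aluminium finished bracket with a brass bush in the boss, at the start in the fixture under both clamp bars: flange 120 (x) x 44 (y) x 12 mm thick, with a 34 mm square boss in the middle (sides along x and y), its top 56 mm above the underside. Same when turned half round. Point: on the boss's axis, 42 mm above the underside; z up. 0.32 kg.
- blank_boss (a point): olive-green blank bracket, at the start on a 10 mm thick plywood board at one side: flange 120 (x) x 44 (y) x 12 mm thick, with a 34 mm square boss in the middle (sides along x and y), its top 56 mm above the underside. Same when turned half round. Point: on the boss's axis, 42 mm above the underside; z up. 0.32 kg.
- fixture: black fixed fixture: plate 160 (x) x 140 (y) x 12 mm; two rails along x, 150 long, 28 wide, centred 44 mm either side of the middle (60 mm apart inside), tops 27 mm above the table. A bracket lies on the plate centred between them, flange along x; bars lie along y on the rails, 46 mm either side of the middle, 3 mm above the flange. Origin: centre of underside, on the table; z up.
- red_pad: red-rimmed parking pad with a dark rubber middle, 60 mm (its x) by 140 mm (its y), 4 mm thick, fixed on the table. Origin: centre of its underside, on the table; z up.
- yellow_pad: yellow-rimmed parking pad with a dark rubber middle, 60 mm (its x) by 140 mm (its y), 4 mm thick, fixed on the table. Origin: centre of its underside, on the table; z up.
- done_tray: shallow white open tray, empty at the start, for finished brackets, 170 mm (its x) by 100 mm (its y) by 22 mm high outside, walls and floor 5 mm, fixed on the table; a bracket fits flat in it with its flange along the tray's x. Origin: centre of its underside, on the table; z up.
- wrench: steel open-ended wrench, 150 mm long, a bystander lying between robot and fixture. Origin: its underside, middle; x along it.
- jar: orange jar with black lid, 44 mm across, 70 mm high, a bystander between robot and fixture. Origin: centre of its underside.
Things that resemble listed ones, but are neither listed nor needed, are in the scene too. Of the things shaped like the fixture, the black one is meant.

How it is judged:
By the outcome, as a careful person would: the job done as asked, in the order asked, and still so for the second after the job is handed in, with the robot touching nothing.
It also fails if it takes over 144 s, if anything falls off the work surface, if the arm or the gripper's body presses on something with over 40 N, if the wrist force passes 120 N, or if a joint passes its speed limit or range.

## Working session

There is one attempt and no reset: what is moved stays moved. The work goes in short steps, Python scripts to look and compute and a tool call to move; the robot and the scene stay as the last step left them, time stands still between calls to the robot, and variables do not carry over. Pictures are saved under pics/ and viewed, and the job is handed in when it is done.

Besides the shell and the picture viewer there is one more tool, called as a command line: name --argument value ..., lists and objects as JSON in quotes. step_arm: Moves the arm, as the interface text tells. Its arguments: {"type":"object","properties":{"moves":{"type":"array","items":{"type":"array","items":{"type":"array","items":{"type":"number"}}}},"grip_force":{"type":"number"}},"required":["moves"]}

```bash
ls; mkdir -p pics; python3 - <<'E'
from workcell import robot
import cv2
s=robot.get_state(); print(s)
for n in("scene","top","wrist"):
    im=robot.read_camera(n); cv2.imwrite(f"pics/{n}0.png",im)
    m=robot.camera_model(n); print(n,{k:(v.round(3).tolist() if hasattr(v,'round') else v) for k,v in m.items()})
E
```

```text
pics
{'time': 0.0, 'joint_pos': array([ 1.05468877e+00,  1.81536715e-01,  1.60801254e+00, -5.47838578e-06,
        1.35378953e+00, -2.06302504e-01]), 'joint_velocities': array([ 0.00058657,  0.00108577, -0.00060597, -0.00103052, -0.00057477,
        0.0004038 ]), 'joint_efforts': array([ 4.65714529e-04, -4.44880486e+01, -3.51331723e+01, -1.63096911e-04,
        9.19775048e-03,  9.78571933e-06]), 'eef_pos': array([175.15881887, 547.40400203, 403.78412768]), 'orientation': array([ 1.54283148e-01,  9.88026289e-01, -8.17672761e-04, -3.06040875e-04]), 'contact_force': array([-1.0106536 , -0.04970483,  0.0118386 ]), 'ft_torque': array([-0.02149494,  0.04026659,  0.00348003]), 'gripper_width': 0.9988501647275478}
scene {'mtx': [[387.701, 0.0, 317.481], [0.0, 387.701, 203.091], [0.0, 0.0, 1.0]], 'R': [[-0.297, 0.955, 0.008], [0.681, 0.218, -0.699], [-0.669, -0.202, -0.715]], 't': [73.843, -253.706, 1453.04]}
top {'mtx': [[477.139, 0.0, 320.349], [0.0, 477.139, 202.731], [0.0, 0.0, 1.0]], 'R': [[-0.001, -1.0, -0.01], [-0.99, 0.002, -0.141], [0.141, 0.009, -0.99]], 't': [88.705, 426.307, 1208.892]}
wrist {'mtx': [[322.684, 0.0, 317.711], [0.0, 322.684, 201.367], [0.0, 0.0, 1.0]], 'T_tool_cam': [[-0.0, -0.956, -0.294, 75.686], [1.0, 0.001, -0.002, -0.116], [0.002, -0.294, 0.956, 30.697], [0.0, 0.0, 0.0, 1.0]]}
```

View pics/top0.png

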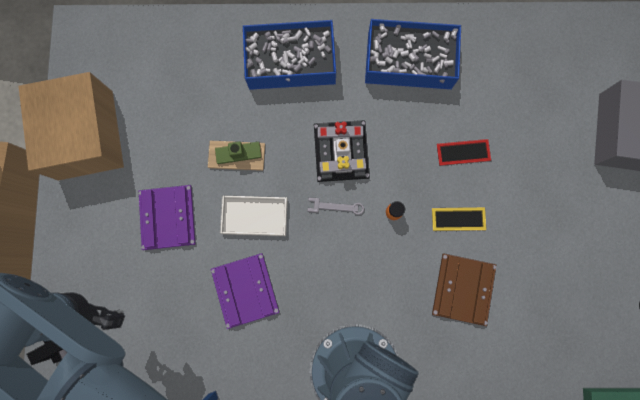

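View pics/scene0.png

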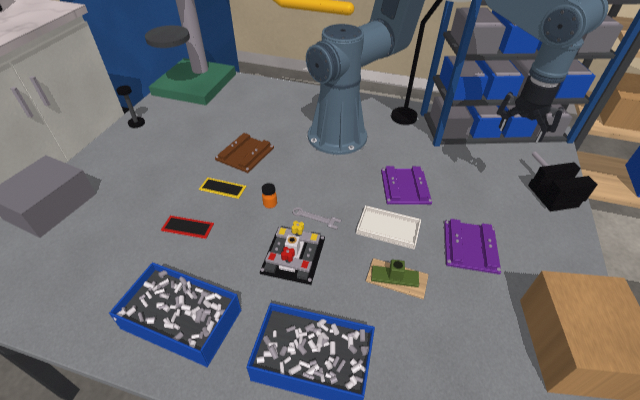

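View pics/wrist0.png

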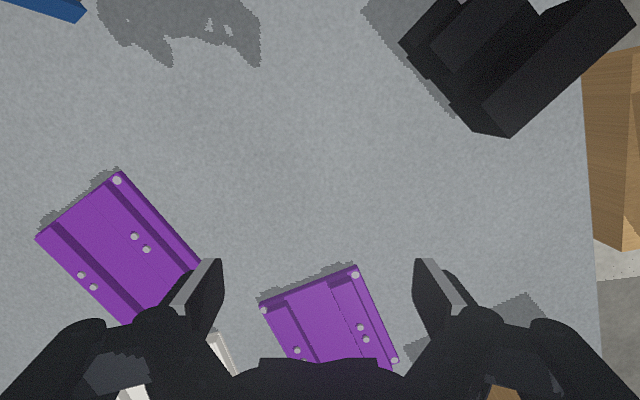

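The candidates for the fixture in the top view are black (342,151), purple (166,217), purple (244,291) and brown (466,289). Only the black one carries the bars and the bright bracket. I'll confirm with an enlarged crop and segment by colour.

```bash
cat > h.py <<'E'
import numpy as np, cv2
from workcell import robot
from scipy.spatial.transform import Rotation as Ro
def cam(n,s=None):
    m=robot.camera_model(n); K=np.array(m["mtx"])
    if "R" in m: return K,np.array(m["R"]),np.array(m["t"])
    T=np.array(m["T_tool_cam"]); W=np.eye(4)
    W[:3,:3]=Ro.from_quat(s["orientation"]).as_matrix(); W[:3,3]=s["eef_pos"]
    C=np.linalg.inv(W@T); return K,C[:3,:3],C[:3,3]
def ray(c,p):
    K,R,t=c; d=R.T@np.linalg.inv(K)@np.array([p[0],p[1],1.]); return -R.T@t,d/np.linalg.norm(d)
def onz(c,p,z):
    o,d=ray(c,p); return o+d*(z-o[2])/d[2]
def tri(c1,p1,c2,p2):
    o1,d1=ray(c1,p1);o2,d2=ray(c2,p2)
    A=np.stack([d1,-d2],1); x=np.linalg.lstsq(A,o2-o1,rcond=None)[0]
    a=o1+d1*x[0];b=o2+d2*x[1]; return (a+b)/2,np.linalg.norm(a-b)
def proj(c,X):
    K,R,t=c; q=K@(R@np.array(X,float)+t); return q[:2]/q[2]
def mask(im,lo,hi):
    return cv2.inRange(cv2.cvtColor(im,cv2.COLOR_BGR2HSV),np.array(lo),np.array(hi))
def blobs(m,amin=15):
    cs,_=cv2.findContours(m,cv2.RETR_EXTERNAL,cv2.CHAIN_APPROX_NONE); out=[]
    for c in cs:
        a=cv2.contourArea(c)
        if a>=amin: out.append((a,cv2.minAreaRect(c),c))
    return sorted(out,key=lambda o:-o[0])
def crop(im,x,y,w,h,f,name):
    cv2.imwrite(name,cv2.resize(im[y:y+h,x:x+w],None,fx=f,fy=f,interpolation=cv2.INTER_NEAREST))
E
python3 - <<'E'
from h import *
im=cv2.imread('pics/top0.png'); crop(im,200,110,300,130,2.6,'pics/topc.png')
sc=cv2.imread('pics/scene0.png'); crop(sc,150,170,290,130,2.7,'pics/scc.png')
for n,i in(("top",im),("scene",sc)):
  for k,lo,hi in(("red",(0,150,90),(6,255,255)),("yel",(22,150,120),(32,255,255)),("green",(35,90,30),(55,255,200))):
    print(n,k,[(int(a),np.round(r[0],1).tolist(),np.round(r[1],1).tolist(),round(r[2],1)) for a,r,c in blobs(mask(i,lo,hi),6)][:8])
E
```

```text
top red [(1002, [463.4, 151.9], [20.9, 51.8], 84.6), (91, [340.5, 127.5], [11.0, 11.0], 90.0), (23, [323.0, 131.0], [6.0, 4.0], 90.0), (23, [357.0, 130.0], [6.0, 4.0], 90.0)]
top yel [(1053, [458.5, 218.5], [21.0, 53.0], 90.0), (87, [343.0, 162.5], [11.0, 10.0], 90.0), (24, [325.0, 166.0], [6.0, 4.0], 90.0), (23, [359.5, 163.0], [6.0, 5.0], 90.0)]
top green [(546, [237.5, 151.6], [17.5, 44.2], 81.5)]
scene red [(682, [187.0, 226.4], [50.3, 16.5], 10.3), (123, [287.0, 253.8], [12.5, 12.6], 15.9), (25, [304.5, 264.0], [5.4, 6.0], 18.4), (24, [271.7, 256.1], [4.9, 6.7], 26.6)]
scene yel [(508, [222.0, 187.5], [44.7, 13.8], 12.5), (159, [321.7, 1.8], [59.3, 5.5], 7.4), (101, [297.4, 227.6], [11.2, 12.5], 9.5), (21, [313.5, 236.5], [5.0, 5.0], 90.0), (20, [282.0, 230.5], [5.0, 6.0], 90.0)]
scene green [(760, [395.6, 271.7], [47.8, 23.3], 7.6)]
```

View pics/topc.png

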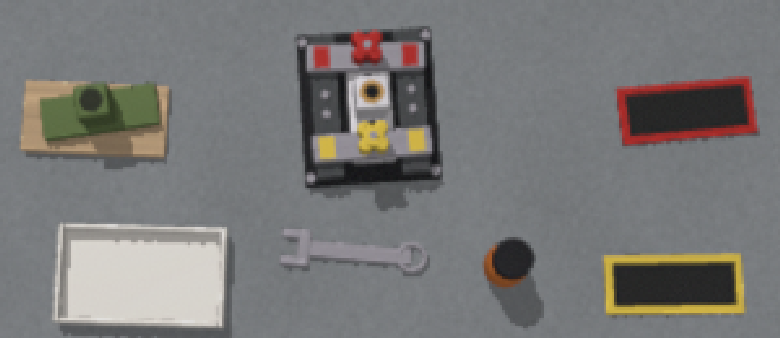

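View pics/scc.png

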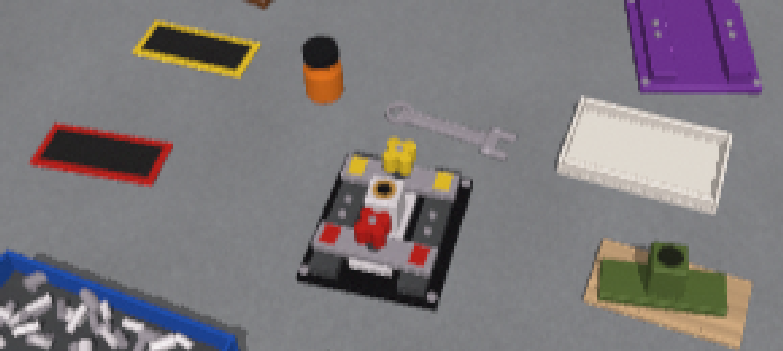

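The crops confirm it: the black fixture at (342,151) holds the bright bracket with the brass bush, the red bar is on the far side and the yellow bar on the near side. The olive blank lies on plywood at (237,152). The tray is at (254,216), the red pad at (463,152) and the yellow pad at (459,218). Next come coarse positions.

```bash
python3 - <<'E'
from h import *
t=cam("top");s=cam("scene")
for n,a,b in(("redknob",(340.5,127.5),(287,253.8)),("yelknob",(343,162.5),(297.4,227.6)),("redpad",(463.4,151.9),(187,226.4)),("yelpad",(458.5,218.5),(222,187.5))):
    p,g=tri(t,a,s,b);print(n,p.round(1),round(g,1),"topcam z:",onz(t,a,77 if 'knob' in n else 4).round(1))
im=cv2.imread('pics/top0.png')
for n,(x,y,w,h),lo,hi,z in(("tray",(205,185,100,60),(0,0,185),(179,40,255),22),):
    m=np.zeros(im.shape[:2],np.uint8);m[y:y+h,x:x+w]=mask(im,lo,hi)[y:y+h,x:x+w]
    a,r,c=blobs(m)[0];bp=cv2.boxPoints(r);print(n,r,[onz(t,q,z).round(0)[:2].tolist() for q in bp])
for n,px,z in(("fixture",(342,151),27),("blankboss",(235.5,148.5),66),("jar",(397,209),70)): print(n,onz(t,px,z).round(1))
E
```

```text
redknob [617.9  34.2  65.4] 2.5 topcam z: [614.   35.8  77. ]
yelknob [525.7  29.1  63.6] 1.1 topcam z: [522.5  30.2  77. ]
redpad [ 568.7 -298.5    0.7] 2.2 topcam z: [ 567.4 -296.4    4. ]
yelpad [ 388.2 -277.7    0.5] 2.1 topcam z: [ 387.4 -275.7    4. ]
tray ((254.53372192382812, 214.85391235351562), (62.03199768066406, 37.424991607666016), 1.6846843957901) [[350.0, 341.0], [448.0, 341.0], [443.0, 178.0], [345.0, 180.0]]
fixture [565.1  30.6  27. ]
blankboss [562.7 305.5  66. ]
jar [ 404.5 -104.5   70. ]
```

```bash
cat >> h.py <<'E'
def Rt(psi):
    c,s=np.cos(psi),np.sin(psi); return np.array([[-c,-s,0],[-s,c,0],[0,0,-1.]])
def go(x,y,z,deg,s=None):
    "tcp target -> shift/turn in present tool axes"
    s=s or robot.get_state(); R=Ro.from_quat(s["orientation"]).as_matrix()
    d=R.T@(np.array([x,y,z])-s["eef_pos"])/1000; r=Ro.from_matrix(R.T@Rt(np.radians(deg))).as_rotvec()
    print("shift",d.round(4).tolist(),"turn",r.round(4).tolist(),"| at",s["eef_pos"].round(1).tolist(),"t",round(s["time"],2),"w",round(s["gripper_width"],3)); 
def snap(name):
    s=robot.get_state(); im=robot.read_camera("wrist"); cv2.imwrite(f"pics/{name}.png",im)
    import pickle; pickle.dump(s,open(f"pics/{name}.pkl","wb")); return im,cam("wrist",s)
def load(name):
    import pickle; s=pickle.load(open(f"pics/{name}.pkl","rb")); return cv2.imread(f"pics/{name}.png"),cam("wrist",s)
E
python3 -c "
from h import *
go(450,260,420,0)"
```

```text
shift [-0.3494, -0.19, -0.0159] turn [-0.0013, -0.0005, -0.3098] | at [175.2, 547.5, 404.0] t 0.15 w 0.996
```

step_arm --moves '[[[-0.35, -0.19, -0.016, 0, 0, -0.31, 0], [-0.35, -0.19, -0.016, 0, 0, -0.31, 0], [-0.35, -0.19, -0.016, 0, 0, -0.31, 0], [-0.35, -0.19, -0.016, 0, 0, -0.31, 0], [-0.35, -0.19, -0.016, 0, 0, -0.31, 0], [-0.35, -0.19, -0.016, 0, 0, -0.31, 0], [-0.35, -0.19, -0.016, 0, 0, -0.31, 0], [-0.35, -0.19, -0.016, 0, 0, -0.31, 0], [-0.35, -0.19, -0.016, 0, 0, -0.31, 0], [-0.35, -0.19, -0.016, 0, 0, -0.31, 0]]]'

```text
time: 0.98
eef_pos: [452.3, 257.2, 420.2]
orientation: [0.001, 1.0, -0.001, -0.0]
contact_force: [1.3, 0.2, 0.7]
gripper_width: 1.001
```

Fast and straight. I'll snap here, then move to the second viewpoint.

```bash
python3 -c "
from h import *
snap('w1')
go(600,150,420,0)"
```

```text
shift [-0.1453, -0.1041, 0.0012] turn [-0.0038, 0.0023, -0.0042] | at [455.1, 254.7, 420.4] t 1.03 w 0.998
```

View pics/w1.png

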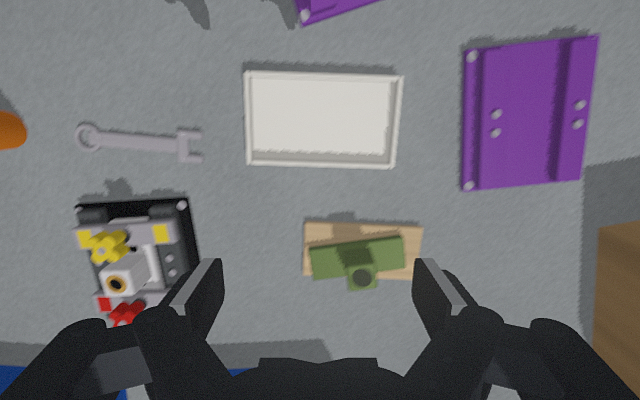

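View 1: tray centred at (323,118), blank at (357,262), fixture at (135,255). Everything is clearly visible.

step_arm --moves '[[[-0.145, -0.104, 0, 0, 0, 0, 0], [-0.145, -0.104, 0, 0, 0, 0, 0], [-0.145, -0.104, 0, 0, 0, 0, 0], [-0.145, -0.104, 0, 0, 0, 0, 0], [-0.145, -0.104, 0, 0, 0, 0, 0], [-0.145, -0.104, 0, 0, 0, 0, 0], [-0.145, -0.104, 0, 0, 0, 0, 0], [-0.145, -0.104, 0, 0, 0, 0, 0], [-0.145, -0.104, 0, 0, 0, 0, 0], [-0.145, -0.104, 0, 0, 0, 0, 0]]]'

```text
time: 1.87
eef_pos: [598.8, 151.3, 421.4]
orientation: [0.001, 1.0, -0.002, 0.001]
contact_force: [-0.2, 0.6, 1.1]
gripper_width: 1.001
```

```bash
python3 -c "
from h import *
snap('w2')
go(590,-130,420,0)"
```

```text
shift [0.0082, -0.2812, 0.0025] turn [-0.0036, 0.0025, -0.0025] | at [598.9, 151.2, 421.5] t 1.92 w 0.997
```

View pics/w2.png

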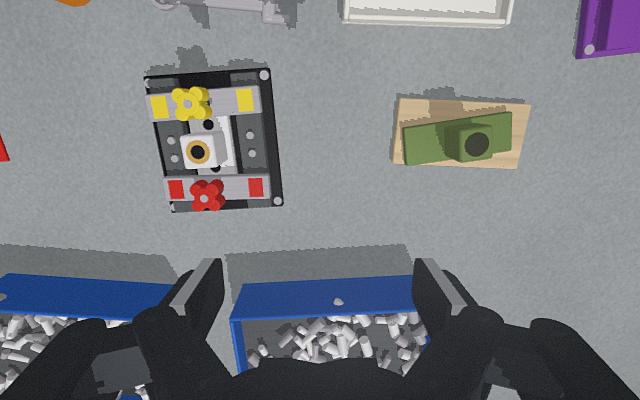

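View 2: fixture at (212,140), yellow knob (191,104), red knob (207,196), boss (200,152), blank (476,144). Now the third view, towards the pads.

step_arm --moves '[[[0.008, -0.28, 0, 0, 0, 0, 0], [0.008, -0.28, 0, 0, 0, 0, 0], [0.008, -0.28, 0, 0, 0, 0, 0], [0.008, -0.28, 0, 0, 0, 0, 0], [0.008, -0.28, 0, 0, 0, 0, 0], [0.008, -0.28, 0, 0, 0, 0, 0], [0.008, -0.28, 0, 0, 0, 0, 0], [0.008, -0.28, 0, 0, 0, 0, 0], [0.008, -0.28, 0, 0, 0, 0, 0], [0.008, -0.28, 0, 0, 0, 0, 0]]]'

```text
time: 2.75
eef_pos: [590.0, -127.9, 422.6]
orientation: [0.001, 1.0, -0.002, 0.001]
contact_force: [0.3, 0.0, 0.4]
gripper_width: 0.999
```

```bash
python3 -c "
from h import *
snap('w3')
go(500,-180,420,0)"
```

```text
shift [0.0901, -0.0527, 0.0025] turn [-0.0031, 0.0025, -0.0012] | at [590.1, -127.4, 422.5] t 2.8 w 0.997
```

View pics/w3.png

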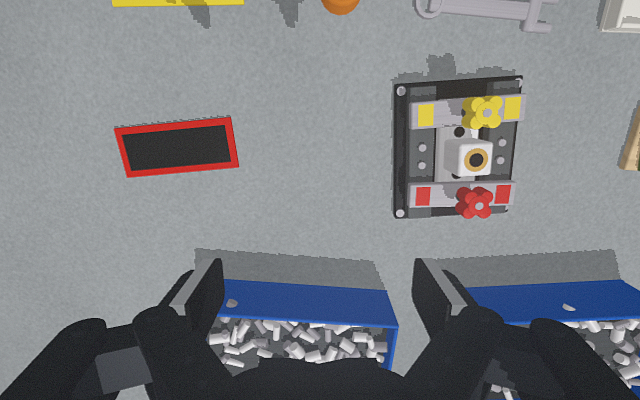

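View 3: fixture at (457,146) with the red knob at (476,203) and the yellow knob at (486,112), and the red pad at (177,147). The yellow pad is cut off at the top, so I need one more view for it.

step_arm --moves '[[[0.09, -0.05, 0, 0, 0, 0, 0], [0.09, -0.05, 0, 0, 0, 0, 0], [0.09, -0.05, 0, 0, 0, 0, 0], [0.09, -0.05, 0, 0, 0, 0, 0], [0.09, -0.05, 0, 0, 0, 0, 0], [0.09, -0.05, 0, 0, 0, 0, 0], [0.09, -0.05, 0, 0, 0, 0, 0], [0.09, -0.05, 0, 0, 0, 0, 0], [0.09, -0.05, 0, 0, 0, 0, 0], [0.09, -0.05, 0, 0, 0, 0, 0]]]'

```text
time: 3.63
eef_pos: [500.5, -176.9, 422.3]
orientation: [0.0, 1.0, -0.001, 0.001]
contact_force: [-0.9, -0.2, 0.6]
gripper_width: 0.999
```

```bash
python3 - <<'E'
from h import *
snap('w4')
V={k:load(k) for k in("w1","w2","w3","w4")}
hs=(("red",(0,150,90),(6,255,255)),("yel",(22,150,110),(33,255,255)),("green",(35,80,30),(55,255,200)),("white",(0,0,170),(179,45,255)))
for v,(im,c) in V.items():
  for k,lo,hi in hs:
    print(v,k,[(int(a),np.round(r[0],1).tolist(),np.round(r[1],1).tolist(),round(r[2],1)) for a,r,q in blobs(mask(im,lo,hi),60)][:5])
E
```

```text
w1 red [(428, [126.8, 313.0], [21.7, 34.4], 79.7), (109, [104.0, 304.0], [12.0, 12.0], 90.0)]
w1 yel [(1005, [103.0, 246.5], [31.0, 50.0], 90.0), (143, [160.2, 233.1], [16.6, 10.6], 77.0)]
w1 green [(3241, [358.1, 264.8], [48.1, 93.2], 82.2)]
w1 white [(14057, [322.1, 119.9], [159.0, 93.4], 1.9), (649, [117.1, 283.0], [26.3, 30.5], 81.9), (211, [149.8, 262.7], [38.2, 9.9], 80.0)]
w2 red [(823, [207.4, 195.0], [30.9, 34.3], 86.6), (221, [175.7, 189.2], [19.5, 13.3], 81.9), (219, [255.0, 187.0], [18.0, 14.0], 90.0), (106, [4.5, 148.5], [9.0, 25.0], 0.0)]
w2 yel [(1021, [191.4, 102.9], [33.1, 37.4], 84.0), (280, [244.7, 99.8], [22.1, 14.5], 81.0), (279, [159.4, 107.0], [23.1, 14.3], 77.9)]
w2 green [(4201, [458.5, 140.6], [43.5, 112.5], 81.3)]
w2 white [(4085, [427.5, 14.0], [28.0, 171.0], 90.0), (1608, [235.5, 126.3], [77.5, 51.4], 85.2), (1032, [201.7, 154.7], [44.1, 37.7], 79.7), (921, [244.6, 187.4], [22.2, 46.8], 88.5), (670, [161.1, 107.2], [26.5, 30.5], 84.6)]
w3 red [(5624, [176.0, 147.3], [50.5, 120.2], 84.6), (856, [473.5, 202.5], [31.0, 37.0], 90.0), (210, [502.5, 193.5], [13
[... 283 characters left out ...]
2.1, 17.8], 0.6), (992, [475.0, 159.0], [34.0, 34.0], 0.0), (961, [435.8, 114.1], [25.5, 49.8], 85.2), (771, [433.3, 195.5], [21.8, 47.1], 88.6), (652, [619.5, 16.0], [32.0, 39.0], 90.0)]
w4 red [(4623, [223.1, 217.1], [44.4, 111.4], 85.2), (993, [512.5, 275.5], [35.0, 49.0], 90.0), (154, [455.7, 266.2], [12.0, 16.1], 8.1)]
w4 yel [(7021, [227.1, 64.5], [57.8, 127.7], 89.3), (1191, [522.7, 200.1], [32.6, 56.4], 83.3), (207, [461.0, 196.5], [17.0, 14.0], 90.0)]
w4 green []
w4 white [(759, [508.0, 241.1], [27.1, 32.9], 87.9), (753, [472.0, 196.0], [21.1, 49.2], 85.9), (657, [489.0, 92.0], [26.0, 72.0], 90.0), (320, [467.0, 266.5], [17.0, 46.0], 90.0), (150, [512.0, 263.0], [12.0, 24.0], 90.0)]
```

View pics/w4.png

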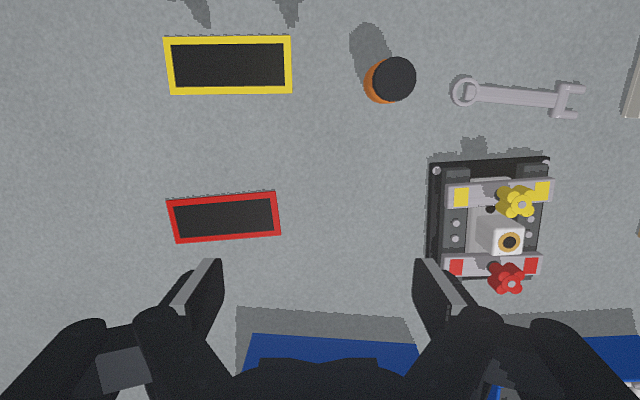

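View 4: yellow pad (228,65), red pad (223,217), fixture (490,220). The four light dots on the rail tops and the bar end patches make good features. I'll enlarge the fixture.

```bash
python3 - <<'E'
from h import *
crops=[("w2",135,60,160,160),("w3",385,65,150,160)]
ims=[cv2.resize(load(n)[0][y:y+h,x:x+150],None,fx=2.6,fy=2.6,interpolation=cv2.INTER_CUBIC) for n,x,y,w,h in crops]
cv2.imwrite('pics/fx.png',np.hstack(ims))
im2=load("w2")[0];im1=load("w1")[0]
cv2.imwrite('pics/bl.png',np.hstack([cv2.resize(im2[90:180,385:535],None,fx=2.6,fy=2.6,interpolation=cv2.INTER_CUBIC),cv2.resize(im1[210:300,290:440],None,fx=2.6,fy=2.6,interpolation=cv2.INTER_CUBIC)]))
E
```

```text
(no output)
```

View pics/fx.png

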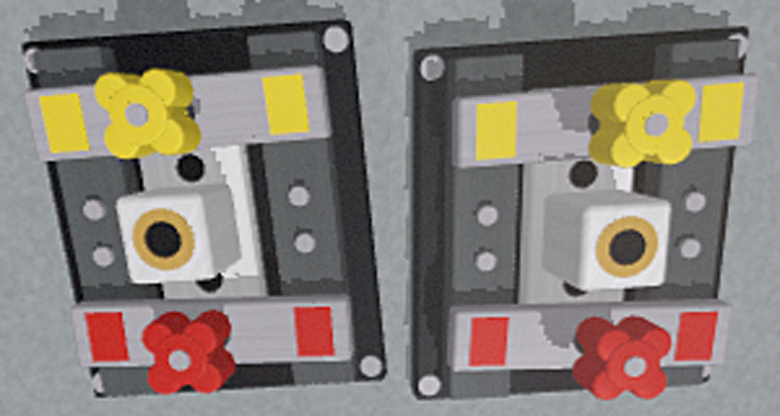

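View pics/bl.png

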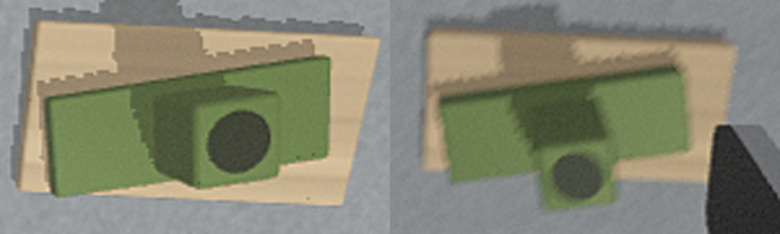

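```bash
python3 - <<'E'
from h import *
i1,c1=load("w1");i2,c2=load("w2");i3,c3=load("w3");i4,c4=load("w4")
P=lambda o,q:(o[0]+(q[0]+.5)/2.6-.5,o[1]+(q[1]+.5)/2.6-.5)
A=lambda *q:[P((135,60),x) for x in q];B=lambda *q:[P((385,65),x) for x in q]
N=["yelTop","redTop","bush","h1","h2","h3","h4"]
a=A((137,115),(180,360),(163,239),(94,209),(103,257),(298,196),(305,242))
b=B((266,124),(245,366),(237,245),(96,215),(96,261),(305,201),(301,248))
N+=["yL","yR","rL","rR"]
a+=[(159.4,107.),(244.7,99.8),(175.7,189.2),(255,187)]
b+=[(425.5,114.5),(512,107.5),(422.7,195.5),(502.5,193.5)]
X={}
for n,p,q in zip(N,a,b):
    X[n],g=tri(c2,p,c3,q);print(n,X[n].round(1),round(g,1))
hc=np.mean([X[k] for k in("h1","h2","h3","h4")],0);print("holes centre",hc.round(1))
ang=lambda u,v:np.degrees(np.arctan2(v[1]-u[1],v[0]-u[0]))
print("angles: holes L",ang(X["h2"],X["h1"]),ang(X["h4"],X["h3"]), "across",ang(X["h3"],X["h1"]),ang(X["h4"],X["h2"]))
for k in "yr": print(k,"bar mid",((X[k+"L"]+X[k+"R"])/2).round(1),"ang",ang(X[k+"L"],X[k+"R"]))
print("blank")
C=[P((385,90),x) for x in((239,142),(48,98),(329,58),(328,156),(57,195))]
D=[P((290,210),x) for x in((187,176),(52,97),(288,67),(300,150),(62,182))]
Y=[]
for p,q in zip(C,D):
    y,g=tri(c2,p,c1,q);Y.append(y);print(y.round(1),round(g,1),onz(c2,p,22).round(1))
print("flange mid",np.mean(Y[1:],0).round(1),"angles",ang(Y[1],Y[2]),ang(Y[4],Y[3]), "from w2 plane:",[ang(onz(c2,C[i],22),onz(c2,C[j],22)) for i,j in((1,2),(4,3))], np.mean([onz(c2,p,22) for p in C[1:]],0))
E
```

```text
yelTop [524.6  28.8  78.4] 0.4
redTop [615.9  34.5  78.5] 0.3
bush [570.2  29.4  68.6] 0.7
h1 [563.5 -13.6  29.1] 0.1
h2 [583.6 -12.1  30.1] 0.6
h3 [557.8  74.2  30.4] 0.5
h4 [577.7  75.9  30.2] 0.2
yL [527.9 -16.1  39.8] 0.4
yR [521.   73.7  39.3] 0.3
rL [616.7 -10.7  39.8] 0.7
rR [614.3  78.9  40. ] 0.5
holes centre [570.7  31.1  30. ]
angles: holes L -175.57775896519777 -175.11881558276505 across -86.30095244668316 -86.1110000000177
y bar mid [524.4  28.8  39.5] ang 94.40439080024503
r bar mid [615.5  34.1  39.9] ang 91.54838744419352
blank
[563.3 305.2  70.4] 0.8 [569.7 328.9  22. ]
[551.1 245.8  17. ] 0.2 [550.8 244.6  22. ]
[533.4 358.5  24.6] 3.8 [534.5 361.8  22. ]
[575.  365.8  26. ] 0.7 [575.8 368.5  22. ]
[592.  250.5  26.6] 0.0 [592.8 251.8  22. ]
flange mid [562.9 305.2  23.6] angles 98.9228071421112 98.36071553448751 from w2 plane: [np.float64(97.89654922592523), np.float64(98.30357823391554)] [563.49584646 306.67643757  22.        ]
```

```bash
python3 - <<'E'
from h import *
V={k:load(k) for k in("w1","w2","w3","w4")}
C=[( 385+(239.5)/2.6-.5, 90+(142.5)/2.6-.5)]
print("blank top z66",onz(V["w2"][1],C[0],66),"top cam",onz(cam("top"),(235.5,148.5),66))
ang=lambda u,v:np.degrees(np.arctan2(v[1]-u[1],v[0]-u[0]))
def quad(v,lo,hi,z,pos):
    im,c=V[v];m=mask(im,lo,hi)
    for a,r,q in blobs(m,300):
        if abs(r[0][0]-pos[0])<15 and abs(r[0][1]-pos[1])<15:
            w=np.array([onz(c,p,z)[:2] for p in q[:,0,:].astype(float)],np.float32)
            rr=cv2.minAreaRect(w);print(v,"z",z,np.round(rr[0],1),np.round(rr[1],1),round(rr[2],1))
Y=((22,150,110),(33,255,255));R=((0,150,90),(6,255,255));W=((0,0,165),(179,45,255))
quad("w4",*Y,4,(227,64));quad("w4",*R,4,(223,217));quad("w3",*R,4,(176,147));quad("w1",*W,22,(322,120))
# inner pads dark
E
```

```text
blank top z66 [564.11558802 307.73755376  66.        ] top cam [562.6926837  305.53909144  66.        ]
w4 z 4 [ 386.1 -278. ] [ 59.6 139.2] 0.6
w4 z 4 [ 566.4 -298.6] [ 59.7 139.2] 5.2
w3 z 4 [ 567.  -298.4] [ 59.4 139.6] 5.2
w1 z 22 [397.3 260.7] [171.  101.1] 88.1
```

```bash
python3 -c "
from h import *
go(615.7,34.3,290,1.5)"
```

```text
shift [-0.1149, 0.2118, 0.132] turn [-0.003, 0.0023, -0.0267] | at [500.4, -177.0, 422.3] t 3.68 w 0.999
```

step_arm --moves '[[[-0.115, 0.212, 0.132, -0.003, 0.002, -0.027, 0], [-0.115, 0.212, 0.132, -0.003, 0.002, -0.027, 0], [-0.115, 0.212, 0.132, -0.003, 0.002, -0.027, 0], [-0.115, 0.212, 0.132, -0.003, 0.002, -0.027, 0], [-0.115, 0.212, 0.132, -0.003, 0.002, -0.027, 0], [-0.115, 0.212, 0.132, -0.003, 0.002, -0.027, 0], [-0.115, 0.212, 0.132, -0.003, 0.002, -0.027, 0], [-0.115, 0.212, 0.132, -0.003, 0.002, -0.027, 0], [-0.115, 0.212, 0.132, -0.003, 0.002, -0.027, 0], [-0.115, 0.212, 0.132, -0.003, 0.002, -0.027, 0]]]'

```text
time: 4.52
eef_pos: [615.9, 34.2, 290.1]
orientation: [-0.013, 1.0, -0.0, 0.0]
contact_force: [0.1, 0.7, 0.6]
gripper_width: 1.001
```

```bash
python3 -c "
from h import *
go(615.7,34.3,221,1.5)"
```

```text
shift [0.0002, 0.0001, 0.0691] turn [-0.0004, 0.0002, 0.0006] | at [615.9, 34.2, 290.1] t 4.52 w 1.001
```

step_arm --moves '[[[0, 0, 0.025, 0, 0, 0, 0], [0, 0, 0.05, 0, 0, 0, 0], [0, 0, 0.065, 0, 0, 0, 0], [0, 0, 0.069, 0, 0, 0, 0], [0, 0, 0.069, 0, 0, 0, 120], [0, 0, 0.069, 0, 0, 0, 255], [0, 0, 0.069, 0, 0, 0, 255], [0, 0, 0.069, 0, 0, 0, 255], [0, 0, 0.069, 0, 0, 0, 255], [0, 0, 0.069, 0, 0, 0, 255]]]' --grip_force 50

```text
time: 5.35
eef_pos: [616.7, 34.0, 222.8]
orientation: [-0.013, 1.0, -0.001, 0.002]
contact_force: [-0.7, -0.2, 7.3]
gripper_width: 0.345
```

```bash
python3 -c "
from h import *
print(robot.get_state()['contact_force'])
go(615.7,34.3,290,1.5)"
```

```text
[-0.6775176  -0.22628223  7.25308761]
shift [0.0007, 0.0002, -0.0672] turn [-0.0011, 0.0031, 0.0007] | at [616.7, 34.0, 222.8] t 5.35 w 0.345
```

```bash
python3 -c "
from h import *
go(566.7,-298.5,290,5.2)"
```

```text
shift [0.0587, -0.3312, -0.067] turn [-0.0012, 0.003, -0.0639] | at [616.7, 34.0, 222.8] t 5.35 w 0.345
```

step_arm --moves '[[[0, 0, -0.02, 0, 0, 0, 255], [0, 0, -0.05, 0, 0, 0, 255], [0, 0, -0.067, 0, 0, 0, 255], [0.003, -0.03, -0.067, 0, 0, 0, 255], [0.007, -0.07, -0.067, 0, 0, -0.02, 255], [0.012, -0.11, -0.067, 0, 0, -0.03, 255], [0.018, -0.15, -0.067, 0, 0, -0.04, 255], [0.024, -0.19, -0.067, 0, 0, -0.05, 255], [0.03, -0.23, -0.067, 0, 0, -0.06, 255], [0.036, -0.27, -0.067, 0, 0, -0.064, 255]]]'

```text
time: 6.18
eef_pos: [586.9, -238.3, 289.6]
orientation: [-0.046, 0.999, -0.0, 0.001]
contact_force: [1.4, -0.3, -3.0]
gripper_width: 0.343
```

```bash
python3 -c "
from h import *
go(566.7,-298.5,230,5.2)"
```

```text
shift [0.0258, -0.0581, 0.0596] turn [-0.0006, 0.0022, 0.0009] | at [586.9, -238.3, 289.6] t 6.18 w 0.343
```

step_arm --moves '[[[0.013, -0.029, 0, 0, 0, 0, 255], [0.026, -0.058, 0, 0, 0, 0, 255], [0.026, -0.058, 0.02, 0, 0, 0, 255], [0.026, -0.058, 0.04, 0, 0, 0, 255], [0.026, -0.058, 0.06, 0, 0.002, 0, 255], [0.026, -0.058, 0.07, 0, 0.002, 0, 255], [0.026, -0.058, 0.075, 0, 0.002, 0, 255], [0.026, -0.058, 0.075, 0, 0.002, 0, 255], [0.026, -0.058, 0.075, 0, 0.002, 0, 255], [0.026, -0.058, 0.075, 0, 0.002, 0, 255]]]'

```text
time: 7.02
eef_pos: [567.2, -298.6, 216.0]
orientation: [-0.046, 0.999, -0.001, 0.001]
contact_force: [0.2, -1.3, -2.1]
gripper_width: 0.341
```

```bash
python3 -c "
from h import *
snap('p1')
go(566.7,-298.5,200,5.2)"
```

```text
shift [0.0005, 0.0002, 0.0161] turn [-0.0023, 0.0021, 0.0014] | at [567.2, -298.7, 216.1] t 7.07 w 0.338
```

View pics/p1.png

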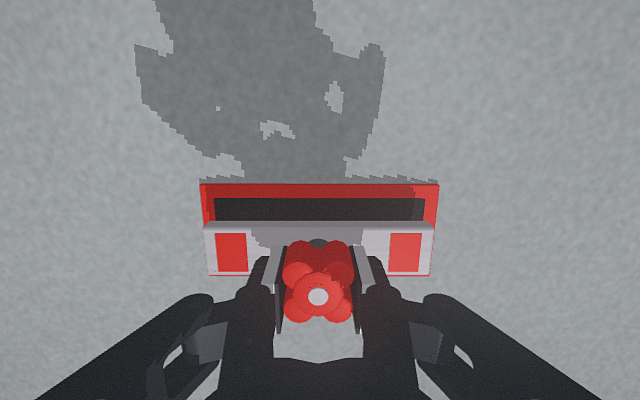

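The bar (edges at px 205–434) is square over the red pad (200–438) and centred. Lowering it slowly.

step_arm --moves '[[[0, 0, 0.004, 0, 0.002, 0, 255], [0, 0, 0.008, 0, 0.002, 0, 255], [0, 0, 0.011, 0, 0.002, 0, 255], [0, 0, 0.013, 0, 0.002, 0, 255], [0, 0, 0.0145, 0, 0.002, 0, 255], [0, 0, 0.0155, 0, 0.002, 0, 255], [0, 0, 0.016, 0, 0.002, 0, 255], [0, 0, 0.0165, 0, 0.002, 0, 255], [0, 0, 0.0165, 0, 0.002, 0, 255], [0, 0, 0.0165, 0, 0.002, 0, 255]]]'

```text
time: 7.9
eef_pos: [567.3, -298.7, 200.0]
orientation: [-0.046, 0.999, -0.001, 0.0]
contact_force: [-1.5, 0.9, -0.1]
gripper_width: 0.339
```

step_arm --moves '[[[0, 0, 0.0007, 0, 0, 0, 255], [0, 0, 0.0007, 0, 0, 0, 200], [0, 0, 0.0007, 0, 0, 0, 100], [0, 0, 0.0007, 0, 0, 0, 0], [0, 0, 0.0007, 0, 0, 0, 0], [0, 0, 0.0007, 0, 0, 0, 0], [0, 0, 0.0, 0, 0, 0, 0], [0, 0, -0.02, 0, 0, 0, 0], [0, 0, -0.05, 0, 0, 0, 0], [0, 0, -0.09, 0, 0, 0, 0]]]'

```text
time: 8.73
eef_pos: [566.1, -297.7, 287.5]
orientation: [-0.046, 0.999, 0.001, -0.002]
contact_force: [0.6, 0.0, 0.2]
gripper_width: 0.997
```

```bash
python3 -c "
from h import *
snap('p2')
go(524.5,28.8,290,4.4)"
```

```text
shift [0.0141, 0.3313, 0.006] turn [-0.0089, 0.0072, 0.0158] | at [569.1, -299.7, 299.1] t 8.78 w 0.998
```

View pics/p2.png

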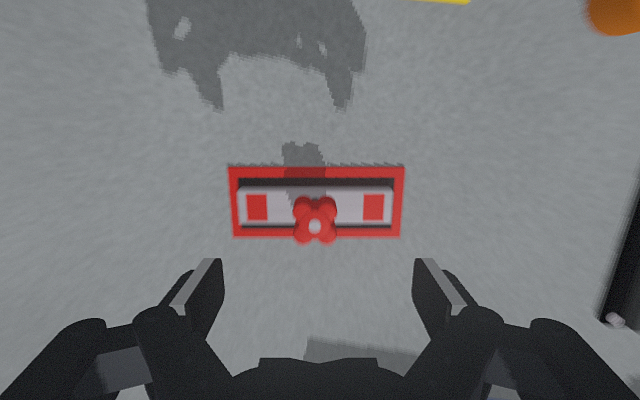

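The red bar lies centred on its pad. Next is the yellow one.

step_arm --moves '[[[0.014, 0.331, 0.006, -0.004, 0.003, 0.015, 0], [0.014, 0.331, 0.006, -0.004, 0.003, 0.015, 0], [0.014, 0.331, 0.006, -0.004, 0.003, 0.015, 0], [0.014, 0.331, 0.006, -0.004, 0.003, 0.015, 0], [0.014, 0.331, 0.006, -0.004, 0.003, 0.015, 0], [0.014, 0.331, 0.006, -0.004, 0.003, 0.015, 0], [0.014, 0.331, 0.006, -0.004, 0.003, 0.015, 0], [0.014, 0.331, 0.006, -0.004, 0.003, 0.015, 0], [0.014, 0.331, 0.006, -0.004, 0.003, 0.015, 0], [0.014, 0.331, 0.006, -0.004, 0.003, 0.015, 0]]]'

```text
time: 9.62
eef_pos: [524.4, 30.5, 290.2]
orientation: [-0.041, 0.999, -0.002, 0.003]
contact_force: [1.2, -0.9, -0.4]
gripper_width: 1.001
```

```bash
python3 -c "
from h import *
go(524.5,28.8,221,4.4)"
```

```text
shift [0.0003, -0.0014, 0.0692] turn [-0.0051, 0.0048, 0.005] | at [524.4, 30.5, 290.2] t 9.62 w 1.001
```

step_arm --moves '[[[0, -0.001, 0.025, -0.005, 0.004, 0.004, 0], [0, -0.0014, 0.05, -0.005, 0.004, 0.004, 0], [0, -0.0014, 0.065, -0.005, 0.004, 0.004, 0], [0, -0.0014, 0.069, -0.005, 0.004, 0.004, 0], [0, -0.0014, 0.069, -0.005, 0.004, 0.004, 120], [0, -0.0014, 0.069, -0.005, 0.004, 0.004, 255], [0, -0.0014, 0.069, -0.005, 0.004, 0.004, 255], [0, -0.0014, 0.069, -0.005, 0.004, 0.004, 255], [0, -0.0014, 0.069, -0.005, 0.004, 0.004, 255], [0, -0.0014, 0.069, -0.005, 0.004, 0.004, 255]]]'

```text
time: 10.45
eef_pos: [525.6, 28.6, 222.6]
orientation: [-0.039, 0.999, -0.0, 0.002]
contact_force: [-0.5, -1.2, 5.5]
gripper_width: 0.341
```

```bash
python3 -c "
from h import *
go(524.5,28.8,300,4.4)
go(386.1,-278,300,0.6)"
```

```text
shift [0.0008, 0.0002, -0.0774] turn [-0.001, 0.0036, 0.001] | at [525.6, 28.6, 222.6] t 10.45 w 0.341
shift [0.1626, -0.2949, -0.0777] turn [-0.0008, 0.0036, 0.0674] | at [525.6, 28.6, 222.6] t 10.45 w 0.341
```

step_arm --moves '[[[0, 0, -0.02, 0, 0, 0, 255], [0, 0, -0.05, 0, 0, 0, 255], [0, 0, -0.078, 0, 0, 0, 255], [0.016, -0.03, -0.078, 0, 0, 0.01, 255], [0.035, -0.065, -0.078, 0, 0, 0.02, 255], [0.054, -0.1, -0.078, 0, 0, 0.03, 255], [0.073, -0.135, -0.078, 0, 0, 0.04, 255], [0.093, -0.17, -0.078, 0, 0, 0.05, 255], [0.112, -0.205, -0.078, 0, 0, 0.06, 255], [0.13, -0.24, -0.078, 0, 0, 0.067, 255]]]'

```text
time: 11.28
eef_pos: [412.9, -221.8, 300.3]
orientation: [-0.005, 1.0, -0.0, 0.002]
contact_force: [1.1, -0.3, -3.4]
gripper_width: 0.347
```

```bash
python3 -c "
from h import *
go(386.1,-278,216,0.6)"
```

```text
shift [0.0277, -0.0559, 0.0842] turn [-0.0005, 0.0033, 0.0003] | at [412.9, -221.8, 300.3] t 11.28 w 0.347
```

step_arm --moves '[[[0.014, -0.028, 0, 0, 0, 0, 255], [0.028, -0.056, 0.01, 0, 0.002, 0, 255], [0.028, -0.056, 0.035, 0, 0.003, 0, 255], [0.028, -0.056, 0.06, 0, 0.003, 0, 255], [0.028, -0.056, 0.075, 0, 0.003, 0, 255], [0.028, -0.056, 0.082, 0, 0.003, 0, 255], [0.028, -0.056, 0.084, 0, 0.003, 0, 255], [0.028, -0.056, 0.084, 0, 0.003, 0, 255], [0.028, -0.056, 0.084, 0, 0.003, 0, 255], [0.028, -0.056, 0.084, 0, 0.003, 0, 255]]]'

```text
time: 12.12
eef_pos: [386.4, -278.4, 217.4]
orientation: [-0.006, 1.0, -0.001, 0.001]
contact_force: [-0.5, -0.3, -3.0]
gripper_width: 0.343
```

```bash
python3 -c "
from h import *
snap('p3')
go(386.1,-278,200,0.6)"
```

```text
shift [0.0003, 0.0005, 0.0174] turn [-0.0023, 0.0018, 0.0008] | at [386.3, -278.4, 217.4] t 12.17 w 0.343
```

View pics/p3.png

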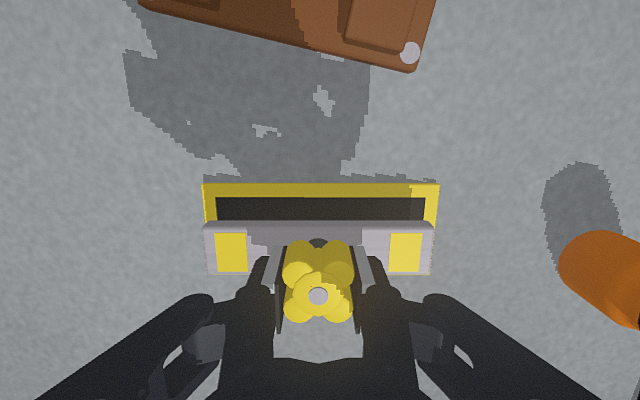

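The bar (px 204–434) is centred over the yellow pad (202–438), and the jar is clear to the right. Lowering.

step_arm --moves '[[[0, 0, 0.005, 0, 0.002, 0, 255], [0, 0, 0.009, 0, 0.002, 0, 255], [0, 0, 0.012, 0, 0.002, 0, 255], [0, 0, 0.014, 0, 0.002, 0, 255], [0, 0, 0.016, 0, 0.002, 0, 255], [0, 0, 0.017, 0, 0.002, 0, 255], [0, 0, 0.0175, 0, 0.002, 0, 255], [0, 0, 0.018, 0, 0.002, 0, 255], [0, 0, 0.018, 0, 0.002, 0, 255], [0, 0, 0.018, 0, 0.002, 0, 255]]]'

```text
time: 13.0
eef_pos: [386.3, -278.4, 199.6]
orientation: [-0.006, 1.0, -0.001, -0.0]
contact_force: [-2.8, 2.4, 4.4]
gripper_width: 0.34
```

step_arm --moves '[[[0, 0, 0.0005, 0, 0, 0, 255], [0, 0, 0.0005, 0, 0, 0, 200], [0, 0, 0.0005, 0, 0, 0, 100], [0, 0, 0.0005, 0, 0, 0, 0], [0, 0, 0.0005, 0, 0, 0, 0], [0, 0, 0.0005, 0, 0, 0, 0], [0, 0, 0.0, 0, 0, 0, 0], [0, 0, -0.02, 0, 0, 0, 0], [0, 0, -0.05, 0, 0, 0, 0], [0, 0, -0.09, 0, 0, 0, 0]]]'

```text
time: 13.83
eef_pos: [385.4, -277.3, 288.2]
orientation: [-0.006, 1.0, 0.001, -0.002]
contact_force: [0.6, 0.0, -0.1]
gripper_width: 1.002
```

```bash
python3 -c "
from h import *
snap('p4')
go(570.2,29.9,290,4)"
```

```text
shift [-0.1858, 0.3076, 0.0058] turn [-0.0086, 0.0047, -0.058] | at [388.0, -279.9, 297.5] t 13.88 w 0.999
```

View pics/p4.png

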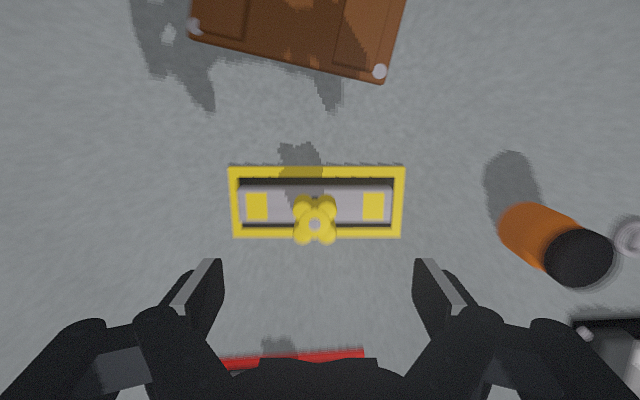

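The yellow bar is centred on its pad. Now an unobstructed look at the fixture before taking the bracket.

```bash
python3 -c "
from h import *
go(590,30,400,4)"
```

```text
shift [-0.2061, 0.3066, -0.1041] turn [-0.0086, 0.0047, -0.058] | at [388.0, -279.9, 297.5] t 13.88 w 0.999
```

step_arm --moves '[[[-0.205, 0.308, -0.104, -0.004, 0.002, -0.058, 0], [-0.205, 0.308, -0.104, -0.004, 0.002, -0.058, 0], [-0.205, 0.308, -0.104, -0.004, 0.002, -0.058, 0], [-0.205, 0.308, -0.104, -0.004, 0.002, -0.058, 0], [-0.205, 0.308, -0.104, -0.004, 0.002, -0.058, 0], [-0.205, 0.308, -0.104, -0.004, 0.002, -0.058, 0], [-0.205, 0.308, -0.104, -0.004, 0.002, -0.058, 0], [-0.205, 0.308, -0.104, -0.004, 0.002, -0.058, 0], [-0.205, 0.308, -0.104, -0.004, 0.002, -0.058, 0], [-0.205, 0.308, -0.104, -0.004, 0.002, -0.058, 0]]]'

```text
time: 14.72
eef_pos: [591.1, 35.8, 402.2]
orientation: [-0.037, 0.999, -0.002, 0.004]
contact_force: [0.8, -1.0, -0.3]
gripper_width: 1.003
```

```bash
python3 -c "
from h import *
im,c=snap('f1'); crop(im,215,60,210,150,3.7,'pics/f1c.png')
go(570.2,29.9,290,4)"
```

```text
shift [0.0218, -0.0034, 0.1117] turn [-0.0041, 0.0071, 0.0044] | at [590.9, 35.4, 401.8] t 14.77 w 0.998
```

View pics/f1c.png

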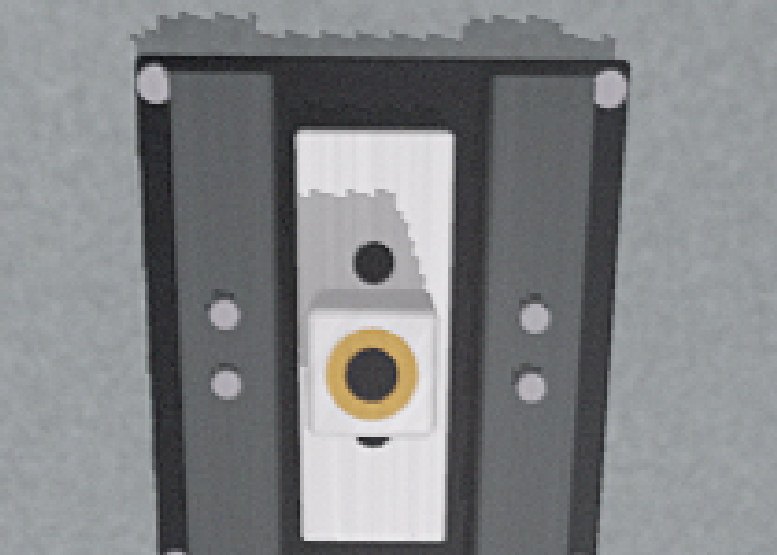

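```bash
python3 - <<'E'
from h import *
im,c=load('f1')
P=lambda q:(215+(q[0]+.5)/3.7-.5,60+(q[1]+.5)/3.7-.5)
W=lambda q,z:onz(c,P(q),z)[:2].round(1)
for n,q,z in(("bush",(372,374),68),("railLin top",(273,80),27),("railLin low",(281,500),27),("railRin top",(492,80),27),("railRin low",(478,500),27),
 ("flTL",(297,130),24),("flTR",(455,130),24),("flBL",(303,541),24),("flBR",(444,541),24),("h",(224,315),30),("h",(226,384),30),("h",(535,319),30),("h",(531,388),30),("scr",(153,84),13),("scr",(609,89),13),("railLtop out",(172,74),27),("railR out top",(600,74),27)): print(n,W(q,z))
E
```

```text
bush [571.   30.2]
railLin top [500.5  -2.2]
railLin low [618.6   5.7]
railRin top [496.2  56.8]
railRin low [614.1  64.6]
flTL [512.8   4.7]
flTR [509.6  48.2]
flBL [632.   12.8]
flBR [628.8  55.8]
h [564.2 -12.9]
h [584.  -11.7]
h [558.8  75.2]
h [578.6  76.3]
scr [503.4 -37.2]
scr [495.3  91. ]
railLtop out [501.  -29.5]
railR out top [492.5  85.7]
```

```bash
python3 -c "
from h import *
print(robot.get_state()['joint_pos'].round(3))
go(570.7,30.1,275,3.8)"
```

```text
[-0.14   0.218  1.569 -0.003  1.347 -1.784]
shift [0.0214, -0.0032, 0.1267] turn [-0.0041, 0.0071, 0.0079] | at [590.9, 35.4, 401.8] t 14.77 w 0.998
```

step_arm --moves '[[[0.01, -0.003, 0.04, -0.003, 0.006, 0.004, 0], [0.02, -0.003, 0.08, -0.004, 0.007, 0.007, 0], [0.021, -0.003, 0.11, -0.004, 0.007, 0.007, 0], [0.021, -0.003, 0.126, -0.004, 0.007, 0.007, 0], [0.021, -0.003, 0.126, -0.004, 0.007, 0.007, 0], [0.021, -0.003, 0.126, -0.004, 0.007, 0.007, 0], [0.021, -0.003, 0.126, -0.004, 0.007, 0.007, 0], [0.021, -0.003, 0.126, -0.004, 0.007, 0.007, 0], [0.021, -0.003, 0.126, -0.004, 0.007, 0.007, 0], [0.021, -0.003, 0.126, -0.004, 0.007, 0.007, 0]]]'

```text
time: 15.6
eef_pos: [571.6, 30.2, 277.1]
orientation: [-0.034, 0.999, -0.0, 0.001]
contact_force: [0.2, 0.4, 0.1]
gripper_width: 1.003
```

```bash
python3 -c "
from h import *
go(570.7,30.1,209,3.8)"
```

```text
shift [0.0011, 0.0, 0.0681] turn [-0.0007, 0.0025, 0.0009] | at [571.6, 30.2, 277.1] t 15.6 w 1.003
```

step_arm --moves '[[[0.001, 0, 0.025, 0, 0.002, 0, 0], [0.001, 0, 0.05, 0, 0.002, 0, 0], [0.001, 0, 0.064, 0, 0.002, 0, 0], [0.001, 0, 0.068, 0, 0.002, 0, 0], [0.001, 0, 0.068, 0, 0.002, 0, 100], [0.001, 0, 0.068, 0, 0.002, 0, 255], [0.001, 0, 0.068, 0, 0.002, 0, 255], [0.001, 0, 0.068, 0, 0.002, 0, 255], [0.001, 0, 0.068, 0, 0.002, 0, 255], [0.001, 0, 0.068, 0, 0.002, 0, 255]]]' --grip_force 60

```text
time: 16.43
eef_pos: [571.6, 30.1, 210.7]
orientation: [-0.034, 0.999, -0.001, 0.002]
contact_force: [-1.6, 1.5, 6.5]
gripper_width: 0.39
```

```bash
python3 -c "
from h import *
go(397.3,260.7,300,-91.9)"
```

```text
shift [0.1581, 0.2417, -0.0902] turn [0.0018, 0.0036, 1.6712] | at [571.6, 30.1, 210.7] t 16.43 w 0.39
```

step_arm --moves '[[[0, 0, -0.02, 0, 0, 0, 255], [0, 0, -0.05, 0, 0, 0, 255], [0, 0, -0.085, 0, 0, 0, 255], [0.016, 0.024, -0.09, 0, 0, 0.1, 255], [0.032, 0.048, -0.09, 0, 0, 0.22, 255], [0.048, 0.073, -0.09, 0, 0, 0.34, 255], [0.065, 0.1, -0.09, 0, 0, 0.46, 255], [0.085, 0.13, -0.09, 0, 0, 0.58, 255], [0.105, 0.16, -0.09, 0, 0, 0.7, 255], [0.125, 0.19, -0.09, 0, 0, 0.82, 255]]]'

```text
time: 17.27
eef_pos: [432.7, 211.5, 299.6]
orientation: [0.369, 0.929, -0.0, 0.001]
contact_force: [0.8, 0.4, -2.1]
gripper_width: 0.388
```

```bash
python3 -c "
from h import *
go(397.3,260.7,300,-91.9)"
```

```text
shift [0.0596, 0.0115, -0.0005] turn [0.0018, 0.002, 0.8482] | at [432.7, 211.5, 299.6] t 17.27 w 0.388
```

step_arm --moves '[[[0.015, 0.003, 0, 0, 0, 0.12, 255], [0.03, 0.006, 0, 0, 0, 0.24, 255], [0.045, 0.009, 0, 0, 0, 0.36, 255], [0.06, 0.0115, 0, 0, 0, 0.48, 255], [0.06, 0.0115, 0, 0, 0, 0.6, 255], [0.06, 0.0115, 0.01, 0, 0, 0.72, 255], [0.06, 0.0115, 0.03, 0, 0, 0.84, 255], [0.06, 0.0115, 0.05, 0, 0, 0.848, 255], [0.06, 0.0115, 0.065, 0, 0, 0.848, 255], [0.06, 0.0115, 0.065, 0, 0, 0.848, 255]]]'

```text
time: 18.1
eef_pos: [395.1, 260.2, 231.3]
orientation: [0.719, 0.695, -0.003, -0.0]
contact_force: [-1.2, -0.6, -3.8]
gripper_width: 0.39
```

```bash
python3 -c "
from h import *
snap('t1')
go(397.3,260.7,204,-91.9)"
```

```text
shift [0.0004, 0.0015, 0.0288] turn [-0.0021, 0.0028, 0.0003] | at [395.9, 260.5, 232.8] t 18.15 w 0.385
```

View pics/t1.png

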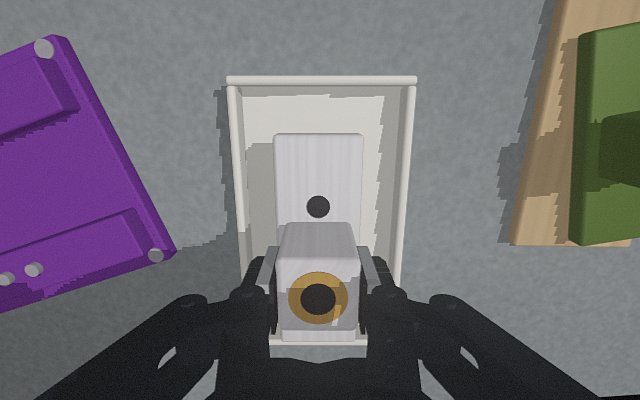

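The bracket is aligned and centred over the tray (tray walls at px 232–412, flange at 275–363). Lowering.

step_arm --moves '[[[0, 0.001, 0.007, 0, 0.002, 0, 255], [0, 0.001, 0.013, 0, 0.002, 0, 255], [0, 0.001, 0.018, 0, 0.002, 0, 255], [0, 0.001, 0.022, 0, 0.002, 0, 255], [0, 0.001, 0.025, 0, 0.002, 0, 255], [0, 0.001, 0.027, 0, 0.002, 0, 255], [0, 0.001, 0.028, 0, 0.002, 0, 255], [0, 0.001, 0.0285, 0, 0.002, 0, 255], [0, 0.001, 0.029, 0, 0.002, 0, 255], [0, 0.001, 0.029, 0, 0.002, 0, 255]]]'

```text
time: 18.98
eef_pos: [396.9, 260.4, 203.9]
orientation: [0.719, 0.695, -0.001, -0.0]
contact_force: [0.0, 0.3, -4.4]
gripper_width: 0.391
```

step_arm --moves '[[[0, 0, 0.0004, 0, 0, 0, 255], [0, 0, 0.0008, 0, 0, 0, 255], [0, 0, 0.001, 0, 0, 0, 255], [0, 0, 0.0012, 0, 0, 0, 255], [0, 0, 0.0014, 0, 0, 0, 255], [0, 0, 0.0016, 0, 0, 0, 255], [0, 0, 0.0016, 0, 0, 0, 255], [0, 0, 0.0016, 0, 0, 0, 255], [0, 0, 0.0016, 0, 0, 0, 255], [0, 0, 0.0016, 0, 0, 0, 255]]]'

```text
time: 19.82
eef_pos: [397.1, 260.5, 203.6]
orientation: [0.719, 0.695, -0.001, -0.0]
contact_force: [-5.0, -2.0, 12.8]
gripper_width: 0.389
```

Contact. Releasing.

step_arm --moves '[[[0, 0, 0.0, 0, 0, 0, 255], [0, 0, 0.0, 0, 0, 0, 200], [0, 0, 0.0, 0, 0, 0, 100], [0, 0, 0.0, 0, 0, 0, 0], [0, 0, 0.0, 0, 0, 0, 0], [0, 0, 0.0, 0, 0, 0, 0], [0, 0, 0.0, 0, 0, 0, 0], [0, 0, -0.02, 0, 0, 0, 0], [0, 0, -0.05, 0, 0, 0, 0], [0, 0, -0.09, 0, 0, 0, 0]]]'

```text
time: 20.65
eef_pos: [395.9, 260.1, 292.2]
orientation: [0.719, 0.695, -0.004, -0.002]
contact_force: [-0.2, 1.0, 0.4]
gripper_width: 1.001
```

```bash
python3 -c "
from h import *
snap('t2')
go(590,300,400,8.3)
go(563.5,290,400,-81.7)"
```

```text
shift [0.0448, 0.19, -0.0972] turn [0.0064, 0.0037, -1.7478] | at [399.3, 261.6, 301.5] t 20.7 w 1.004
shift [0.0339, 0.1638, -0.0974] turn [0.0063, -0.0017, -0.177] | at [399.3, 261.6, 301.5] t 20.7 w 1.004
```

View pics/t2.png

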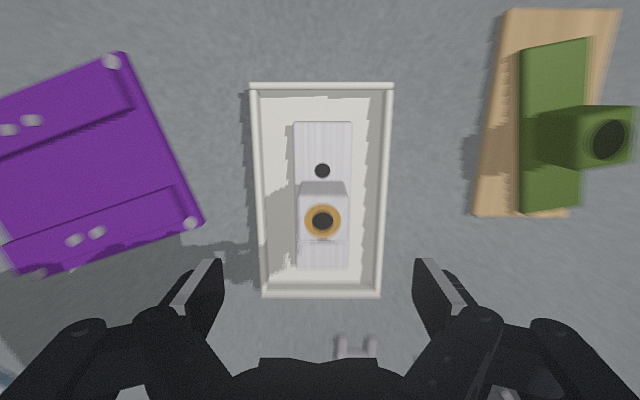

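The bracket is flat and centred in the tray. Now a close look at the blank with the grasp orientation.

step_arm --moves '[[[0.008, 0.04, -0.02, 0, 0, 0, 0], [0.016, 0.08, -0.05, 0, 0, -0.05, 0], [0.03, 0.12, -0.08, 0, 0, -0.1, 0], [0.03, 0.16, -0.09, 0.003, 0, -0.177, 0], [0.03, 0.166, -0.09, 0.003, 0, -0.177, 0], [0.03, 0.166, -0.09, 0.003, 0, -0.177, 0], [0.03, 0.166, -0.09, 0.003, 0, -0.177, 0], [0.03, 0.166, -0.09, 0.003, 0, -0.177, 0], [0.03, 0.166, -0.09, 0.003, 0, -0.177, 0], [0.03, 0.166, -0.09, 0.003, 0, -0.177, 0]]]'

```text
time: 21.53
eef_pos: [564.5, 286.2, 391.9]
orientation: [0.654, 0.757, 0.001, 0.0]
contact_force: [-0.4, 0.0, -0.6]
gripper_width: 0.996
```

```bash
python3 -c "
from h import *
im,c=snap('b1'); crop(im,215,60,210,150,3.7,'pics/b1c.png')
go(563.5,306,275,-81.7)"
```

```text
shift [0.0196, 0.0015, 0.1171] turn [0.0023, -0.0013, 0.0005] | at [564.7, 286.2, 392.1] t 21.58 w 1.0
```

View pics/b1c.png

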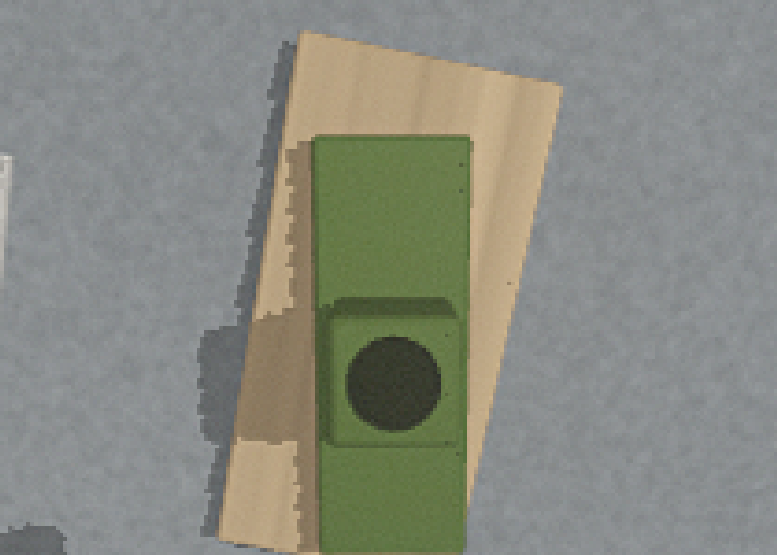

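```bash
python3 - <<'E'
from h import *
im,c=load('b1');c2=load('w2')[1]
P=lambda q:(215+(q[0]+.5)/3.7-.5,60+(q[1]+.5)/3.7-.5)
p=P((394,384));print(onz(c,p,66),tri(c,p,c2,(385+239.5/2.6-.5,90+142.5/2.6-.5)))
l=onz(c,P((316,200)),22)[:2];l2=onz(c,P((320,520)),22)[:2];r=onz(c,P((471,200)),22)[:2];r2=onz(c,P((465,520)),22)[:2]
print(l,l2,r,r2,[np.degrees(np.arctan2(*(a-b)[::-1])) for a,b in((l,l2),(r,r2))])
go(563.5,306,275,-81.7)
E
```

```text
[564.19311884 307.33973392  66.        ] (array([564.79553436, 307.30025545,  66.2815217 ]), np.float64(1.2371074811415648))
[537.16585954 346.74423208] [550.17035121 255.92954666] [579.24260088 352.90326712] [592.7758432  262.15168636] [np.float64(98.14924691709314), np.float64(98.4816748775805)]
shift [0.0196, 0.0015, 0.1171] turn [0.0023, -0.0013, 0.0005] | at [564.7, 286.2, 392.1] t 21.58 w 1.0
```

```bash
python3 -c "
from h import *
go(564.4,307.3,275,-81.7)"
```

```text
shift [0.0208, 0.0025, 0.1171] turn [0.0023, -0.0013, 0.0005] | at [564.7, 286.2, 392.1] t 21.58 w 1.0
```

step_arm --moves '[[[0.01, 0.002, 0.04, 0.002, -0.001, 0, 0], [0.021, 0.0025, 0.08, 0.002, -0.001, 0, 0], [0.021, 0.0025, 0.11, 0.002, -0.001, 0, 0], [0.021, 0.0025, 0.117, 0.002, -0.001, 0, 0], [0.021, 0.0025, 0.117, 0.002, -0.001, 0, 0], [0.021, 0.0025, 0.117, 0.002, -0.001, 0, 0], [0.021, 0.0025, 0.117, 0.002, -0.001, 0, 0], [0.021, 0.0025, 0.117, 0.002, -0.001, 0, 0], [0.021, 0.0025, 0.117, 0.002, -0.001, 0, 0], [0.021, 0.0025, 0.117, 0.002, -0.001, 0, 0]]]'

```text
time: 22.42
eef_pos: [564.8, 307.5, 276.8]
orientation: [0.654, 0.757, 0.001, 0.001]
contact_force: [-0.8, -0.6, -0.4]
gripper_width: 0.997
```

```bash
python3 -c "
from h import *
go(564.4,307.3,207,-81.7)"
```

```text
shift [-0.0002, -0.0006, 0.0698] turn [0.0028, -0.0007, 0.0004] | at [564.8, 307.5, 276.8] t 22.42 w 0.997
```

step_arm --moves '[[[0, 0, 0.025, 0.002, 0, 0, 0], [0, 0, 0.05, 0.002, 0, 0, 0], [0, 0, 0.066, 0.002, 0, 0, 0], [0, 0, 0.07, 0.002, 0, 0, 0], [0, 0, 0.07, 0.002, 0, 0, 100], [0, 0, 0.07, 0.002, 0, 0, 255], [0, 0, 0.07, 0.002, 0, 0, 255], [0, 0, 0.07, 0.002, 0, 0, 255], [0, 0, 0.07, 0.002, 0, 0, 255], [0, 0, 0.07, 0.002, 0, 0, 255]]]'

```text
time: 23.25
eef_pos: [565.7, 307.9, 208.6]
orientation: [0.654, 0.757, 0.002, 0.001]
contact_force: [-0.1, -0.1, 6.7]
gripper_width: 0.388
```

```bash
python3 -c "
from h import *
go(571,31.8,300,3.8)"
```

```text
shift [-0.2738, -0.0344, -0.0918] turn [0.0038, 0.0018, -1.4918] | at [565.7, 307.9, 208.6] t 23.25 w 0.388
```

step_arm --moves '[[[0, 0, -0.02, 0, 0, 0, 255], [0, 0, -0.05, 0, 0, 0, 255], [0, 0, -0.085, 0, 0, 0, 255], [-0.025, -0.003, -0.092, 0, 0, -0.1, 255], [-0.05, -0.006, -0.092, 0, 0, -0.22, 255], [-0.08, -0.01, -0.092, 0, 0, -0.34, 255], [-0.11, -0.014, -0.092, 0, 0, -0.46, 255], [-0.14, -0.018, -0.092, 0, 0, -0.58, 255], [-0.17, -0.022, -0.092, 0, 0, -0.7, 255], [-0.2, -0.026, -0.092, 0, 0, -0.82, 255]]]'

```text
time: 24.08
eef_pos: [568.0, 104.7, 299.8]
orientation: [0.295, 0.955, 0.001, 0.001]
contact_force: [1.0, -0.1, -4.5]
gripper_width: 0.389
```

```bash
python3 -c "
from h import *
go(571,31.8,300,3.8)"
```

```text
shift [-0.0437, -0.0585, -0.0004] turn [0.0023, 0.0018, -0.6657] | at [568.0, 104.7, 299.8] t 24.08 w 0.389
```

step_arm --moves '[[[-0.011, -0.015, 0, 0.001, 0.001, -0.12, 255], [-0.022, -0.03, 0, 0.002, 0.002, -0.24, 255], [-0.033, -0.044, 0, 0.002, 0.002, -0.36, 255], [-0.044, -0.0585, 0, 0.002, 0.002, -0.48, 255], [-0.044, -0.0585, 0, 0.002, 0.002, -0.6, 255], [-0.044, -0.0585, 0.01, 0.002, 0.002, -0.665, 255], [-0.044, -0.0585, 0.03, 0.002, 0.002, -0.665, 255], [-0.044, -0.0585, 0.045, 0.002, 0.002, -0.665, 255], [-0.044, -0.0585, 0.05, 0.002, 0.002, -0.665, 255], [-0.044, -0.0585, 0.05, 0.002, 0.002, -0.665, 255]]]'

```text
time: 24.92
eef_pos: [570.3, 31.8, 247.7]
orientation: [-0.033, 0.999, 0.001, -0.002]
contact_force: [0.4, 0.4, -4.7]
gripper_width: 0.384
```

```bash
python3 -c "
from h import *
snap('g1')
go(571,31.8,218,3.8)"
```

```text
shift [-0.0001, -0.0, 0.031] turn [0.0008, -0.0021, -0.0007] | at [571.0, 31.8, 249.0] t 24.97 w 0.384
```

View pics/g1.png

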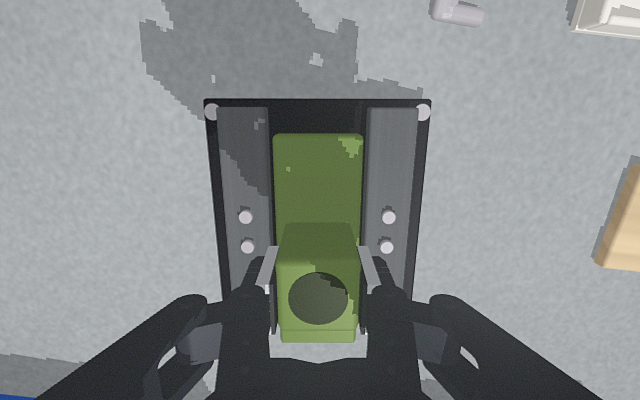

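The blank is square and centred between the rails (flange mid at px 318, rail mid at 317.5). Lowering.

step_arm --moves '[[[0, 0, 0.008, 0, 0, 0, 255], [0, 0, 0.016, 0, 0, 0, 255], [0, 0, 0.023, 0, 0, 0, 255], [0, 0, 0.028, 0, 0, 0, 255], [0, 0, 0.032, 0, 0, 0, 255], [0, 0, 0.035, 0, 0, 0, 255], [0, 0, 0.0365, 0, 0, 0, 255], [0, 0, 0.0375, 0, 0, 0, 255], [0, 0, 0.0375, 0, 0, 0, 255], [0, 0, 0.0375, 0, 0, 0, 255]]]'

```text
time: 25.8
eef_pos: [571.0, 31.8, 211.7]
orientation: [-0.033, 0.999, 0.0, -0.001]
contact_force: [0.4, -0.2, -3.0]
gripper_width: 0.39
```

step_arm --moves '[[[0, 0, 0.0003, 0, 0, 0, 255], [0, 0, 0.0006, 0, 0, 0, 255], [0, 0, 0.0009, 0, 0, 0, 255], [0, 0, 0.0011, 0, 0, 0, 255], [0, 0, 0.0013, 0, 0, 0, 255], [0, 0, 0.0014, 0, 0, 0, 255], [0, 0, 0.0014, 0, 0, 0, 255], [0, 0, 0.0014, 0, 0, 0, 255], [0, 0, 0.0014, 0, 0, 0, 255], [0, 0, 0.0014, 0, 0, 0, 255]]]'

```text
time: 26.63
eef_pos: [571.1, 31.8, 210.6]
orientation: [-0.033, 0.999, 0.0, -0.001]
contact_force: [-3.7, -1.1, 2.4]
gripper_width: 0.386
```

In contact (+2.4 N). Release and rise to look.

step_arm --moves '[[[0, 0, 0.0003, 0, 0, 0, 255], [0, 0, 0.0003, 0, 0, 0, 200], [0, 0, 0.0003, 0, 0, 0, 100], [0, 0, 0.0003, 0, 0, 0, 0], [0, 0, 0.0003, 0, 0, 0, 0], [0, 0, 0.0, 0, 0, 0, 0], [0, 0, 0.0, 0, 0, 0, 0], [0, 0, -0.02, 0, 0, 0, 0], [0, 0, -0.05, 0, 0, 0, 0], [0, 0, -0.09, 0, 0, 0, 0]]]'

```text
time: 27.47
eef_pos: [569.9, 31.9, 298.6]
orientation: [-0.033, 0.999, 0.001, -0.004]
contact_force: [0.9, -0.4, 0.2]
gripper_width: 0.999
```

```bash
python3 -c "
from h import *
go(590,32,400,3.8)"
```

```text
shift [-0.0193, -0.001, -0.1016] turn [0.002, -0.0078, -0.0008] | at [569.9, 31.9, 298.6] t 27.47 w 0.999
```

step_arm --moves '[[[-0.019, 0, -0.03, 0.001, -0.003, 0, 0], [-0.019, 0, -0.06, 0.001, -0.003, 0, 0], [-0.019, 0, -0.09, 0.001, -0.003, 0, 0], [-0.019, 0, -0.102, 0.001, -0.003, 0, 0], [-0.019, 0, -0.102, 0.001, -0.003, 0, 0], [-0.019, 0, -0.102, 0.001, -0.003, 0, 0], [-0.019, 0, -0.102, 0.001, -0.003, 0, 0], [-0.019, 0, -0.102, 0.001, -0.003, 0, 0], [-0.019, 0, -0.102, 0.001, -0.003, 0, 0], [-0.019, 0, -0.102, 0.001, -0.003, 0, 0]]]'

```text
time: 28.3
eef_pos: [589.4, 33.0, 398.9]
orientation: [-0.033, 0.999, 0.001, -0.004]
contact_force: [-0.1, 0.4, 0.3]
gripper_width: 1.0
```

```bash
python3 -c "
from h import *
im,c=snap('g2'); crop(im,215,60,210,150,3.7,'pics/g2c.png')
go(386.4,-278.2,290,0.6)"
```

```text
shift [0.2223, -0.2974, 0.1104] turn [0.0012, -0.0066, 0.055] | at [589.5, 33.0, 399.3] t 28.35 w 0.998
```

View pics/g2c.png

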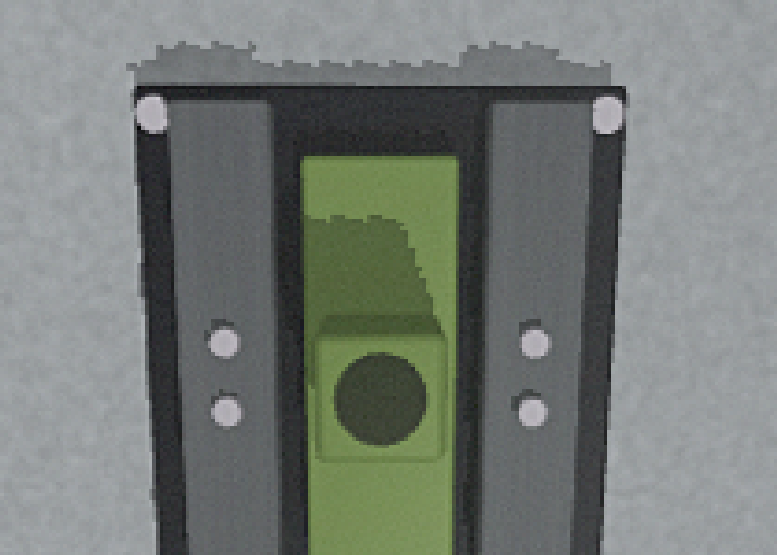

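The blank sits centred and square (flange mid at column 380.5, rail mid at 379.5). Now I'll fetch the red bar.

```bash
python3 -c "
from h import *
go(567.1,-298.6,265,5.2)"
```

```text
shift [0.0432, -0.3296, 0.1341] turn [0.0015, -0.0066, -0.0253] | at [589.5, 33.0, 399.3] t 28.35 w 0.998
```

step_arm --moves '[[[0.0, -0.04, 0.015, 0, 0, 0, 0], [0.0, -0.08, 0.03, 0, 0, 0, 0], [0.0, -0.12, 0.045, 0, 0, 0, 0], [0.0, -0.16, 0.06, 0, 0, 0, 0], [0.0, -0.2, 0.075, 0, -0.003, -0.01, 0], [0.0, -0.24, 0.09, 0, -0.006, -0.02, 0], [0.0, -0.28, 0.105, 0.001, -0.006, -0.024, 0], [0.0, -0.32, 0.12, 0.001, -0.006, -0.024, 0], [0.0, -0.333, 0.134, 0.001, -0.006, -0.024, 0], [0.0, -0.333, 0.134, 0.001, -0.006, -0.024, 0]]]'

```text
time: 29.18
eef_pos: [608.5, -303.7, 260.2]
orientation: [-0.042, 0.999, 0.001, -0.002]
contact_force: [-0.9, 1.2, -1.3]
gripper_width: 1.0
```

```bash
python3 -c "
from h import *
go(567.1,-298.6,198,5.2)"
```

```text
shift [0.0405, 0.0084, 0.0624] turn [0.0026, -0.0048, -0.0062] | at [608.5, -303.7, 260.2] t 29.18 w 1.0
```

I wrote that move before its x shift was printed, so it stopped 40 mm short in x. It's at a safe height, so I'll correct it before descending.

step_arm --moves '[[[0.02, 0.004, 0, 0.001, -0.002, -0.003, 0], [0.04, 0.008, 0, 0.002, -0.004, -0.006, 0], [0.0405, 0.0084, 0, 0.002, -0.004, -0.006, 0], [0.0405, 0.0084, 0, 0.002, -0.004, -0.006, 0], [0.0405, 0.0084, 0, 0.002, -0.004, -0.006, 0], [0.0405, 0.0084, 0, 0.002, -0.004, -0.006, 0], [0.0405, 0.0084, 0, 0.002, -0.004, -0.006, 0], [0.0405, 0.0084, 0, 0.002, -0.004, -0.006, 0], [0.0405, 0.0084, 0, 0.002, -0.004, -0.006, 0], [0.0405, 0.0084, 0, 0.002, -0.004, -0.006, 0]]]'

```text
time: 30.02
eef_pos: [567.7, -298.7, 260.4]
orientation: [-0.045, 0.999, 0.0, -0.0]
contact_force: [-0.3, 0.3, 0.1]
gripper_width: 1.002
```

```bash
python3 -c "
from h import *
snap('r1')
go(567.1,-298.6,198,5.2)"
```

```text
shift [0.0004, 0.0001, 0.0625] turn [0.0005, -0.0007, -0.0001] | at [567.6, -298.7, 260.5] t 30.07 w 1.006
```

View pics/r1.png

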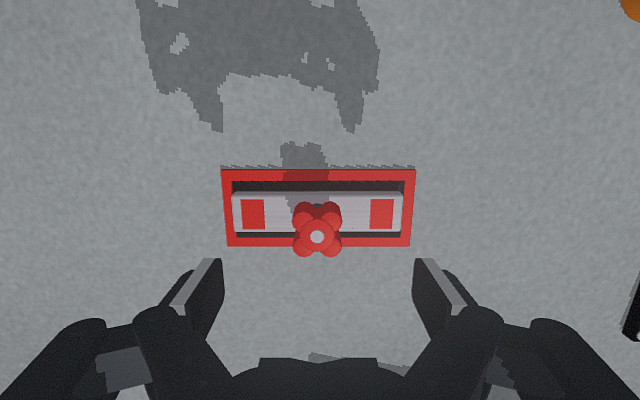

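The red bar is centred on the pad and the jaws are centred on its knob (317,237). Gripping.

step_arm --moves '[[[0, 0, 0.025, 0, 0, 0, 0], [0, 0, 0.045, 0, 0, 0, 0], [0, 0, 0.058, 0, 0, 0, 0], [0, 0, 0.0625, 0, 0, 0, 0], [0, 0, 0.0625, 0, 0, 0, 120], [0, 0, 0.0625, 0, 0, 0, 255], [0, 0, 0.0625, 0, 0, 0, 255], [0, 0, 0.0625, 0, 0, 0, 255], [0, 0, 0.0625, 0, 0, 0, 255], [0, 0, 0.0625, 0, 0, 0, 255]]]' --grip_force 50

```text
time: 30.9
eef_pos: [568.1, -299.1, 199.4]
orientation: [-0.045, 0.999, -0.001, 0.001]
contact_force: [0.5, -0.2, 4.2]
gripper_width: 0.34
```

```bash
python3 -c "
from h import *
go(616.8,34.3,300,2)"
```

```text
shift [-0.0788, 0.3275, -0.1009] turn [-0.0012, 0.0011, 0.0558] | at [568.1, -299.1, 199.4] t 30.9 w 0.34
```

step_arm --moves '[[[0, 0, -0.025, 0, 0, 0, 255], [0, 0, -0.06, 0, 0, 0, 255], [0, 0, -0.098, 0, 0, 0, 255], [-0.008, 0.03, -0.101, 0, 0, 0, 255], [-0.017, 0.07, -0.101, 0, 0, 0.01, 255], [-0.027, 0.11, -0.101, 0, 0, 0.02, 255], [-0.037, 0.15, -0.101, 0, 0, 0.03, 255], [-0.046, 0.19, -0.101, 0, 0, 0.04, 255], [-0.056, 0.23, -0.101, 0, 0, 0.05, 255], [-0.066, 0.27, -0.101, 0, 0, 0.056, 255]]]'

```text
time: 31.73
eef_pos: [608.8, -22.1, 299.7]
orientation: [-0.017, 1.0, -0.0, 0.0]
contact_force: [0.1, -0.2, -2.9]
gripper_width: 0.34
```

```bash
python3 -c "
from h import *
go(617.5,34.1,245,2)"
```

```text
shift [-0.0106, 0.0559, 0.0547] turn [-0.0009, 0.0002, -0.001] | at [608.8, -22.1, 299.7] t 31.73 w 0.34
```

step_arm --moves '[[[-0.005, 0.028, 0, 0, 0, 0, 255], [-0.0106, 0.056, 0, 0, 0, 0, 255], [-0.0106, 0.056, 0.01, 0, 0, 0, 255], [-0.0106, 0.056, 0.03, 0, 0, 0, 255], [-0.0106, 0.056, 0.045, 0, 0, 0, 255], [-0.0106, 0.056, 0.055, 0, 0, 0, 255], [-0.0106, 0.056, 0.06, 0, 0, 0, 255], [-0.0106, 0.056, 0.06, 0, 0, 0, 255], [-0.0106, 0.056, 0.06, 0, 0, 0, 255], [-0.0106, 0.056, 0.06, 0, 0, 0, 255]]]'

```text
time: 32.57
eef_pos: [618.0, 33.8, 240.7]
orientation: [-0.017, 1.0, -0.001, 0.001]
contact_force: [-0.1, -0.6, -3.3]
gripper_width: 0.339
```

```bash
python3 -c "
from h import *
snap('r2')
go(617.5,34.1,222.5,2)"
```

```text
shift [0.0005, 0.0003, 0.0184] turn [-0.0012, 0.0022, -0.0013] | at [618.0, 33.9, 240.9] t 32.62 w 0.345
```

View pics/r2.png

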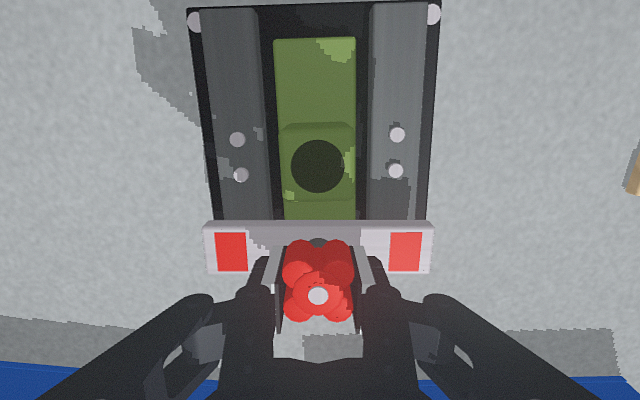

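The red bar spans both rails on the far side and is clear of the boss. Lowering.

step_arm --moves '[[[0.0005, 0, 0.006, 0, 0.001, 0, 255], [0.0005, 0, 0.01, 0, 0.001, 0, 255], [0.0005, 0, 0.013, 0, 0.001, 0, 255], [0.0005, 0, 0.015, 0, 0.001, 0, 255], [0.0005, 0, 0.0165, 0, 0.001, 0, 255], [0.0005, 0, 0.0175, 0, 0.001, 0, 255], [0.0005, 0, 0.0182, 0, 0.001, 0, 255], [0.0005, 0, 0.0188, 0, 0.001, 0, 255], [0.0005, 0, 0.019, 0, 0.001, 0, 255], [0.0005, 0, 0.019, 0, 0.001, 0, 255]]]'

```text
time: 33.45
eef_pos: [617.6, 33.9, 222.4]
orientation: [-0.017, 1.0, -0.001, 0.001]
contact_force: [-2.4, 1.1, 1.8]
gripper_width: 0.344
```

Contact at the expected height. Releasing.

step_arm --moves '[[[0, 0, 0.0003, 0, 0, 0, 255], [0, 0, 0.0003, 0, 0, 0, 200], [0, 0, 0.0003, 0, 0, 0, 100], [0, 0, 0.0003, 0, 0, 0, 0], [0, 0, 0.0003, 0, 0, 0, 0], [0, 0, 0.0, 0, 0, 0, 0], [0, 0, 0.0, 0, 0, 0, 0], [0, 0, -0.02, 0, 0, 0, 0], [0, 0, -0.05, 0, 0, 0, 0], [0, 0, -0.09, 0, 0, 0, 0]]]'

```text
time: 34.28
eef_pos: [616.2, 34.1, 310.1]
orientation: [-0.017, 1.0, -0.0, -0.003]
contact_force: [0.7, -0.4, -0.4]
gripper_width: 1.001
```

```bash
python3 -c "
from h import *
snap('r3')
go(386.2,-278.3,290,0.6)"
```

```text
shift [0.2442, -0.304, 0.0298] turn [-0.0027, 0.0107, 0.0235] | at [619.6, 33.9, 321.5] t 34.33 w 0.999
```

View pics/r3.png

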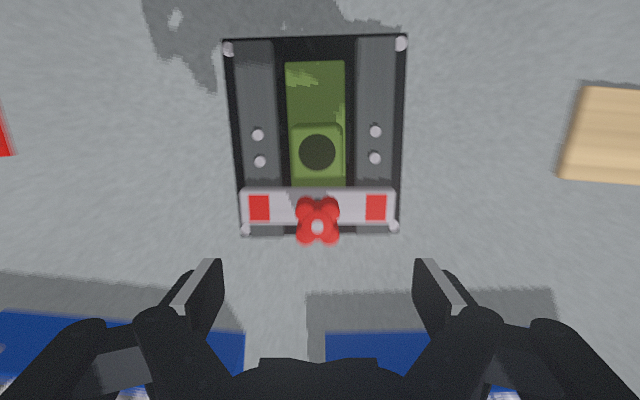

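The red bar bridges the blank. On to the yellow one.

step_arm --moves '[[[0.244, -0.304, 0.03, -0.001, 0.004, 0.023, 0], [0.244, -0.304, 0.03, -0.001, 0.004, 0.023, 0], [0.244, -0.304, 0.03, -0.001, 0.004, 0.023, 0], [0.244, -0.304, 0.03, -0.001, 0.004, 0.023, 0], [0.244, -0.304, 0.03, -0.001, 0.004, 0.023, 0], [0.244, -0.304, 0.03, -0.001, 0.004, 0.023, 0], [0.244, -0.304, 0.03, -0.001, 0.004, 0.023, 0], [0.244, -0.304, 0.03, -0.001, 0.004, 0.023, 0], [0.244, -0.304, 0.03, -0.001, 0.004, 0.023, 0], [0.244, -0.304, 0.03, -0.001, 0.004, 0.023, 0]]]'

```text
time: 35.17
eef_pos: [383.9, -281.8, 289.9]
orientation: [-0.004, 1.0, -0.002, 0.003]
contact_force: [0.0, 0.4, -0.1]
gripper_width: 1.001
```

```bash
python3 -c "
from h import *
go(386.2,-278.3,250,0.6)"
```

```text
shift [-0.0021, 0.0036, 0.0399] turn [-0.0039, 0.0066, -0.0027] | at [383.9, -281.8, 289.9] t 35.17 w 1.001
```

step_arm --moves '[[[-0.002, 0.0036, 0.02, -0.003, 0.006, -0.002, 0], [-0.002, 0.0036, 0.04, -0.003, 0.006, -0.002, 0], [-0.002, 0.0036, 0.04, -0.003, 0.006, -0.002, 0], [-0.002, 0.0036, 0.04, -0.003, 0.006, -0.002, 0], [-0.002, 0.0036, 0.04, -0.003, 0.006, -0.002, 0], [-0.002, 0.0036, 0.04, -0.003, 0.006, -0.002, 0], [-0.002, 0.0036, 0.04, -0.003, 0.006, -0.002, 0], [-0.002, 0.0036, 0.04, -0.003, 0.006, -0.002, 0], [-0.002, 0.0036, 0.04, -0.003, 0.006, -0.002, 0], [-0.002, 0.0036, 0.04, -0.003, 0.006, -0.002, 0]]]'

```text
time: 36.0
eef_pos: [386.3, -278.3, 250.3]
orientation: [-0.005, 1.0, -0.001, 0.001]
contact_force: [0.1, 0.4, 0.1]
gripper_width: 0.998
```

```bash
python3 -c "
from h import *
go(386.2,-278.3,198,0.6)"
```

```text
shift [0.0001, 0.0, 0.0523] turn [-0.0015, 0.001, -0.0003] | at [386.3, -278.3, 250.3] t 36.0 w 0.998
```

step_arm --moves '[[[0, 0, 0.02, 0, 0, 0, 0], [0, 0, 0.038, 0, 0, 0, 0], [0, 0, 0.048, 0, 0, 0, 0], [0, 0, 0.052, 0, 0, 0, 0], [0, 0, 0.052, 0, 0, 0, 120], [0, 0, 0.052, 0, 0, 0, 255], [0, 0, 0.052, 0, 0, 0, 255], [0, 0, 0.052, 0, 0, 0, 255], [0, 0, 0.052, 0, 0, 0, 255], [0, 0, 0.052, 0, 0, 0, 255]]]' --grip_force 50

```text
time: 36.83
eef_pos: [386.7, -278.7, 199.2]
orientation: [-0.005, 1.0, -0.001, 0.001]
contact_force: [-0.7, 0.4, 5.0]
gripper_width: 0.342
```

```bash
python3 -c "
from h import *
go(525.9,28.7,305,4.2)"
```

```text
shift [-0.1425, 0.3057, -0.1063] turn [-0.0028, 0.0021, -0.0632] | at [386.7, -278.7, 199.2] t 36.83 w 0.342
```

step_arm --moves '[[[0, 0, -0.025, 0, 0, 0, 255], [0, 0, -0.06, 0, 0, 0, 255], [0, 0, -0.1, 0, 0, 0, 255], [-0.014, 0.03, -0.106, 0, 0, -0.01, 255], [-0.031, 0.066, -0.106, 0, 0, -0.02, 255], [-0.048, 0.102, -0.106, 0, 0, -0.03, 255], [-0.065, 0.138, -0.106, 0, 0, -0.04, 255], [-0.082, 0.174, -0.106, 0, 0, -0.05, 255], [-0.099, 0.21, -0.106, 0, 0, -0.06, 255], [-0.116, 0.246, -0.106, 0, 0, -0.063, 255]]]'

```text
time: 37.67
eef_pos: [500.1, -29.2, 304.7]
orientation: [-0.037, 0.999, -0.001, 0.001]
contact_force: [0.8, -0.5, -2.3]
gripper_width: 0.342
```

```bash
python3 -c "
from h import *
go(526,28.7,240,4.2)"
```

```text
shift [-0.03, 0.056, 0.0646] turn [-0.0028, 0.0017, 0.0003] | at [500.1, -29.2, 304.7] t 37.67 w 0.342
```

step_arm --moves '[[[-0.015, 0.028, 0, 0, 0.001, 0, 255], [-0.03, 0.056, 0, -0.001, 0.001, 0, 255], [-0.03, 0.056, 0.01, -0.002, 0.001, 0, 255], [-0.03, 0.056, 0.03, -0.002, 0.001, 0, 255], [-0.03, 0.056, 0.05, -0.002, 0.001, 0, 255], [-0.03, 0.056, 0.06, -0.002, 0.001, 0, 255], [-0.03, 0.056, 0.065, -0.002, 0.001, 0, 255], [-0.03, 0.056, 0.065, -0.002, 0.001, 0, 255], [-0.03, 0.056, 0.065, -0.002, 0.001, 0, 255], [-0.03, 0.056, 0.065, -0.002, 0.001, 0, 255]]]'

```text
time: 38.5
eef_pos: [526.5, 28.3, 240.6]
orientation: [-0.037, 0.999, -0.001, 0.001]
contact_force: [0.2, 0.4, -3.1]
gripper_width: 0.345
```

```bash
python3 -c "
from h import *
snap('y2')
go(526,28.7,222.3,4.2)"
```

```text
shift [0.0006, 0.0004, 0.0185] turn [-0.0013, 0.0028, -0.0001] | at [526.6, 28.3, 240.8] t 38.55 w 0.343
```

View pics/y2.png

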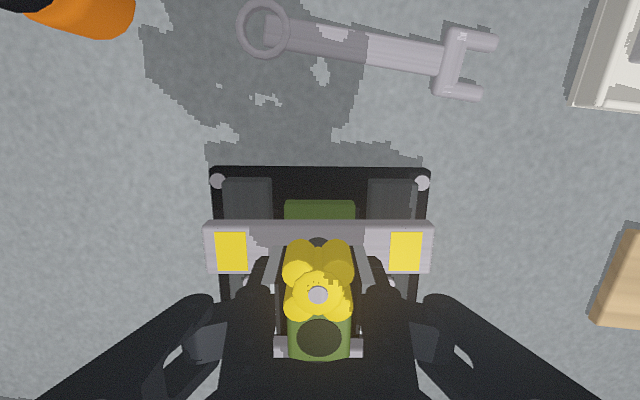

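The yellow bar is square across the near end of the rails and clear of the boss. Lowering.

step_arm --moves '[[[0.0006, 0.0003, 0.006, 0, 0.002, 0, 255], [0.0006, 0.0003, 0.01, 0, 0.002, 0, 255], [0.0006, 0.0003, 0.013, 0, 0.002, 0, 255], [0.0006, 0.0003, 0.015, 0, 0.002, 0, 255], [0.0006, 0.0003, 0.0165, 0, 0.002, 0, 255], [0.0006, 0.0003, 0.0175, 0, 0.002, 0, 255], [0.0006, 0.0003, 0.0182, 0, 0.002, 0, 255], [0.0006, 0.0003, 0.0188, 0, 0.002, 0, 255], [0.0006, 0.0003, 0.019, 0, 0.002, 0, 255], [0.0006, 0.0003, 0.019, 0, 0.002, 0, 255]]]'

```text
time: 39.38
eef_pos: [526.0, 28.6, 222.2]
orientation: [-0.037, 0.999, -0.001, 0.0]
contact_force: [-5.0, 0.2, 4.8]
gripper_width: 0.342
```

step_arm --moves '[[[0, 0, 0.0, 0, 0, 0, 255], [0, 0, 0.0, 0, 0, 0, 200], [0, 0, 0.0, 0, 0, 0, 100], [0, 0, 0.0, 0, 0, 0, 0], [0, 0, 0.0, 0, 0, 0, 0], [0, 0, 0.0, 0, 0, 0, 0], [0, 0, 0.0, 0, 0, 0, 0], [0, 0, -0.02, 0, 0, 0, 0], [0, 0, -0.05, 0, 0, 0, 0], [0, 0, -0.09, 0, 0, 0, 0]]]'

```text
time: 40.22
eef_pos: [524.6, 28.9, 310.6]
orientation: [-0.037, 0.999, -0.0, -0.003]
contact_force: [0.8, -0.4, 0.4]
gripper_width: 0.998
```

```bash
python3 -c "
from h import *
go(598.9,151.2,421.5,0)"
```

```text
shift [-0.0824, 0.1166, -0.1114] turn [-0.0, -0.0054, 0.0731] | at [524.6, 28.9, 310.6] t 40.22 w 0.998
```

Now I'll move back to the view 2 pose for a before/after comparison, with the top camera as well.

step_arm --moves '[[[-0.0824, 0.1166, -0.111, 0, -0.004, 0.073, 0], [-0.0824, 0.1166, -0.111, 0, -0.004, 0.073, 0], [-0.0824, 0.1166, -0.111, 0, -0.004, 0.073, 0], [-0.0824, 0.1166, -0.111, 0, -0.004, 0.073, 0], [-0.0824, 0.1166, -0.111, 0, -0.004, 0.073, 0], [-0.0824, 0.1166, -0.111, 0, -0.004, 0.073, 0], [-0.0824, 0.1166, -0.111, 0, -0.004, 0.073, 0], [-0.0824, 0.1166, -0.111, 0, -0.004, 0.073, 0], [-0.0824, 0.1166, -0.111, 0, -0.004, 0.073, 0], [-0.0824, 0.1166, -0.111, 0, -0.004, 0.073, 0]]]'

```text
time: 41.05
eef_pos: [598.4, 150.2, 419.8]
orientation: [0.001, 1.0, -0.0, -0.002]
contact_force: [-0.3, -0.2, 0.1]
gripper_width: 1.003
```

```bash
python3 - <<'E'
from h import *
im,c=snap('e1'); t=robot.read_camera("top");cv2.imwrite('pics/topE.png',t);cv2.imwrite('pics/sceneE.png',robot.read_camera("scene"))
i2,c2=load('w2')
R=((0,150,90),(6,255,255));Y=((22,150,110),(33,255,255))
for n,i,k in(("before",i2,c2),("after",im,c)):
  for col,z in((R,39),(Y,39)):
    b=sorted([r[0] for a,r,q in blobs(mask(i,*col),150) if r[0][0]>100 and a<500]);W=[onz(k,p,39)[:2] for p in b]
    print(n,len(W),((W[0]+W[-1])/2).round(1),np.degrees(np.arctan2(*(W[-1]-W[0])[::-1])).round(1))
crop(im,120,40,200,190,3,'pics/e1c.png')
crop(t,200,110,300,130,2.6,'pics/topEc.png')
E
```

```text
before 2 [616.   33.8] 91.6
before 2 [524.6  28.6] 94.5
after 2 [616.4  32.9] 92.0
after 2 [524.2  27.4] 94.3
```

View pics/e1c.png

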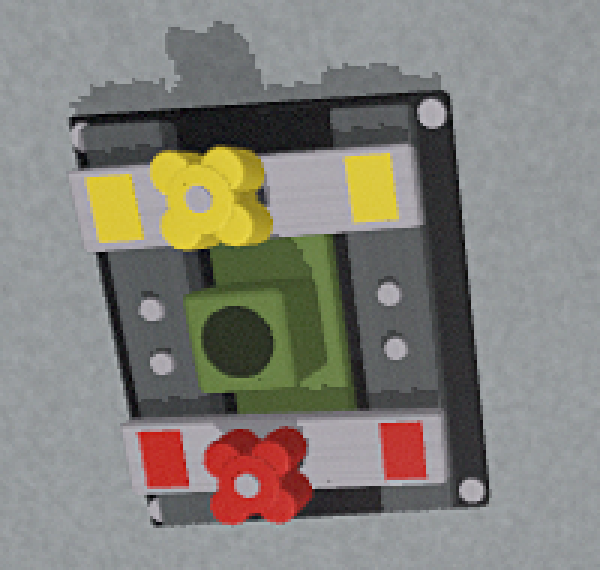

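View pics/topEc.png

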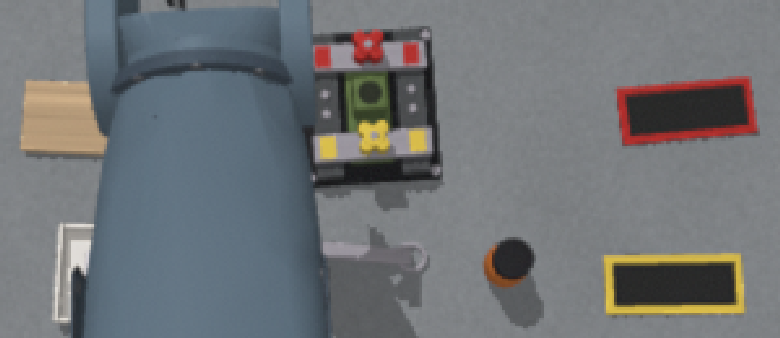

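Both bars bridge the blank within about 1 mm and 0.5° of where they started. The pads are clear, and the jar and the visible part of the wrench look unmoved. Handing in.

```bash
python3 -c "
from h import *
print(robot.hand_in())"
```

```text
the job is handed in; nothing more can be done
None
```

The job is done and handed in at about 41 s of the 144 s allowed, with nothing dropped. I parked both bars on their own pads, moved the bright bracket to the white tray, loaded the olive blank, and put the bars back across the rails.

**What the last checks showed:**
- **Bars:** in before/after wrist pictures, red went from (616.0, 33.8) at 91.6° to (616.4, 32.9) at 92.0°. Yellow went from (524.6, 28.6) at 94.5° to (524.2, 27.4) at 94.3°. That is about 1 mm, which is within the calibration error.
- **Blank:** it sits square between the rails. The flange middle was about 0.3 mm from the rail middle, measured after release and before the bars went back on.
- **Finished bracket:** the picture taken just after release showed it flat and centred in the tray. In the final top view the arm hid most of the tray, so I did not check it again.
- **Bystanders:** the jar looked unmoved in the final top view. The arm covered part of the wrench; the visible part had not moved.
- **Forces:** the largest vertical reading at any set-down was about 13 N, when the bracket touched the tray.

**What went wrong or disagreed:**
- On the way to fetch the red bar I left out an x shift. The arm stopped 40 mm off at a safe height, touching nothing, and I corrected it before descending.
- The first height for the blank's boss top read about 4 mm high (70.4 mm), because one of its pictures was taken while the arm was still moving. A second pair of views gave 66.3 mm, against the expected 66 mm, and I used that.

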